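Clamp up a stack of pressed-cork strips

ROBOT

A 6-joint arm with a two-finger parallel gripper is mounted at the origin on the work surface. World frame = base frame: x ahead of the robot, y to its left, z up, the work surface at z = 0. Lengths are in mm, angles in rad, forces in N, time in s.
With the tool pointing down it reaches from about 275 to 1000 mm from the base axis. Payload 8.4 kg.
Tool frame: the origin (TCP) lies midway between the tips of the shut fingers; the grasp point (between the pads) lies 19 mm behind it; z points along the fingers, y is the direction in which the jaws open and shut (so a half turn about z gives the same grasp; the last joint's range is limited). The gripper opens to 85 mm and grips with 20 to 120 N. Pads are 22 mm wide; open, the fingers measure 114 mm over their backs; the gripper's body (76 mm by 85 mm) begins 54 mm behind the grasp point. The pads swing forward as they close: fully open they stand 13 mm farther back than shut.
Start: joints at [1.237, 0.353, 1.633, -0, 1.155, -0.002], TCP at [203.589, 590.914, 231.281] pointing down, gripper open.
Joint ranges: [-2.63, 2.63], [-0.92, 2.1], [0.06, 2.66], [-1.3, 4.44], [0, 2.69], [-3.02, 3.02]. Speed limits (rad/s): [2.22, 2.22, 2.79, 3.14, 3.14, 3.14].

INTERFACE

Orientations are given as [roll, pitch, yaw] about the fixed x, y, z axes, in that order (R = Rz(yaw) Ry(pitch) Rx(roll)).
In Python, from rig import r gives the robot as it stands. The module is installed in compiled form; this text tells all that it offers.
- The arm moves only by the tool drive_tool, never from a script. Its argument "moves" is a list of rows, each a list of 3 entries, a list of its own where there are three numbers: the closure, from 0 (fully open) to 1 (shut), then the shift along the tool's x, y, z in cm, then the turn about the tool's z in degrees. In form: [[claw, [dx, dy, dz], roll], ...]. A call has 1 to 12 rows; each row is the pose to reach, as a shift and turn from the pose measured when the call began, along the tool's axes at that moment; what a row does not reach only later rows make up. A row lasts 1/8 s, in which the tool goes at most 62.5 mm and 10.7 degrees, less where a joint would pass 70% of its speed; a pose out of reach is approached as far as the arm can. A call with a gripper value outside its range is refused whole. The fingers move at their own pace and stop on an object; "grip_force" is the grip in N (left out, the last holds). Time passes only in rows, so rows that repeat a pose let the fingers close. It gives the time, the measured TCP pose, the force and the opening at its end, in the units of the state.
- r.sense(): the state, without advancing time (a new reading comes with each control period).
- r.grab_frame(name): name is "scene" or "top" or "wrist"; returns a dict with "color" (400x640x3 uint8, red, green, blue), "fx", "fy", "cx", "cy" (pixels), "pose" (4x4, takes a point from camera to world coordinates); the wrist camera has in their place "hand_eye" (4x4, takes a point from camera to tool coordinates, whose origin is the TCP and whose axes are the flange's). Camera axes: x right, y up, looking along -z (the intrinsics and any distortion apply to the point x, -y, -z); pixel columns grow to the right and rows downward; lengths in mm; the calibration is good to about 2 mm. A picture is of the moment at which its call begins: read the wrist's pose just before it. There is no depth.
- r.sign_off(): hands the job in, once; it reports no verdict.
Trained networks look in the newest picture that a camera, given by its name, has taken for a name from the list of things; names that differ only in an ending like _2 or _b are one class to them, and where a whole thing is asked for, a point or a joint stands for the part that bears it (a point fixed in the world has none). Each returns a list of dicts, best first, with "score" (0 to 1); they miss things now and then, are a little off and sometimes report something else, mostly with a low value. They report only what shows in the picture. A call takes as long as a camera call. They do not tell look-alikes from the thing itself.
- r.outline_of(thing, camera): "mask" (400x640 bool, what is visible of it) and "at" ([column, row] in pixels, amid what is visible of it).
- r.spot_point(thing, camera): "at" ([column, row] in pixels: a listed point, or the origin of a listed thing).
The state is a dict: "clock": time; "qpos": joint angles; "qvel": joint speeds; "joint_efforts": joint torques, N m; "eef_pos": TCP position; "tcp_rot": TCP orientation; "contact_force": force on the tool from outside, world axes, zero at the start; "wrist_torque": the same for the moment, N m; "opening": opening from 0.0 (shut) to 1.0 (fully open).
Only numpy, scipy, OpenCV 4.12 (cv2) and the standard library are available. Lean on these libraries where they do the work, as an engineer would, in place of code of your own. Each camera call takes 0.05 s, during which the arm holds its last target.

TASK

Take every pressed-cork strip out of the open mould and lay them flat on top of one another on the narrow raised rail of the clamping stand, in line with it and centred, with the wooden batten on top of the stack as the last layer. Then slide the clamp's free jaw down until its pad rests on the batten, and screw its handle clockwise about one more full turn, so that the jaw tilts, binds on the bar and holds the stack tight; let go and leave everything else on the bench where it is.

Things in the scene. Friction and masses are not known exactly. Their poses are not given: they have to be found in the camera images.
- stand: Clamping stand, fixed, left or right of the middle. Origin on the table under the rail's middle; y axis along the rail, +x axis from the rail to the upright F-clamp's steel bar (10 x 22 mm, 249 tall, 110 behind the rail's middle). Foot board 8 thick, x -50 to +140, y -60 to +60.
- rail_top (a point): Middle of the top of the narrow raised rail: 24 mm wide (x), 170 long (y), 40 above the table; axes as the stand's. The clamp's pad is straight above it: parts go in level under the pad from the stand's open -x side; gripped about 72 mm from their middle they keep a gripper clear of the clamp's arm (18 wide, 28 at its end) and handle.
- jaw (a joint): Free jaw of the F-clamp: m slid down the upright bar from its top (0 to 0.115; starts 0 to 0.02). Jaw level: the pad's lowest point is 180 mm minus this minus the screw's advance above the table. Stays where left; about 8 N down on the handle slides it. Pushed or pulled up at pad or handle it tilts and binds: it takes 20 to 25 N to drag it up.
- tilt (a joint): Tilt of the free jaw on the bar in rad: 0 level; it leans more as the screw is tightened, about 0.02 at 10 N, 0.03 at 14 N and 0.045 at 20 N of clamping force.
- screw (a joint): Clamp screw in rad (0 to 12), grows clockwise seen from above; lowers pad and handle 10 mm per turn (1.6 mm per rad) against the jaw; stays where left. From the pad just resting on the work the clamping force is about 10 N after 4 rad and 15 N after a full turn; past about 20 N the jaw gives way up the bar.
- handle_top (a point): Centre of the top of the clamp's round upright wooden handle (28 mm dia, 70 long, on the screw's axis above the pad). Moves down with jaw and screw. The handle's underside is 70 below it, the pad's lowest point 122 below it; the jaw's arm (20 high) begins 90 below it, less the screw's advance.
- pad: Steel round-nosed pad under the jaw, 28 dia; origin at its lowest point.
- mould: Fixed open aluminium mould, left or right of the middle, 244 (x) x 214 (y) x 20 mm high; origin at the centre of its underside. Four cavities along its y axis, centred at x = -84, -28, 28, 84, each 34 x 194, floor 6 above the table; some empty. The side walls are cut away to the floor from 42 to 97 mm either side of the middle, gaps 22 wide for fingers.
- batten: Loose pale wooden batten, 30 (x) x 200 (y) x 18 high, about 55 g, lying flat on the table; the stiff top piece of the stack, either broad face up. Origin at the centre of its underside, length along its y axis.
- strip0: Loose strip of dense pressed cork, 30 (x) x 190 (y) x 18 high, 110 g, starting in a mould cavity with 4 mm standing proud (absent in some starts). All strips are alike; either broad face may be up. Origin at the centre of its underside, length along its y axis.
- strip1: Loose strip of dense pressed cork, 30 (x) x 190 (y) x 18 high, 110 g, starting in a mould cavity with 4 mm standing proud (absent in some starts). All strips are alike; either broad face may be up. Origin at the centre of its underside, length along its y axis.
- strip2: Loose strip of dense pressed cork, 30 (x) x 190 (y) x 18 high, 110 g, starting in a mould cavity with 4 mm standing proud (absent in some starts). All strips are alike; either broad face may be up. Origin at the centre of its underside, length along its y axis.
- strip3: Loose strip of dense pressed cork, 30 (x) x 190 (y) x 18 high, 110 g, starting in a mould cavity with 4 mm standing proud (absent in some starts). All strips are alike; either broad face may be up. Origin at the centre of its underside, length along its y axis.
- glue: Bystander: white glue bottle, black cap, 56 dia x 150 tall, upright (mm). Origin at the centre of its underside.
- wax_tin: Bystander: plain steel tin, 72 dia x 60 tall (mm). Origin at the centre of its underside.
- mug: Bystander: white mug, 76 dia x 85 tall, handle at its +y (mm). Origin at the centre of its underside.
- tape: Bystander: roll of paper tape lying flat, 90 dia x 22 high (mm). Origin at the centre of its underside.
- sander: Bystander: black rubber sanding block, 65 x 110 x 35 high (mm). Origin at the centre of its underside.
- brush: Bystander: glue brush lying flat.
There are look-alikes about, which are no part of the job. Leave any purple look-alike of the strip1 alone.

How it is judged:
By the outcome, as a careful person would: the job done as asked, in the order asked, and still so for the second after the job is handed in, with the robot touching nothing.
Of strip0, strip1, strip2, strip3 only 2 to 4 are there at a start; the rules pass over those that are not, and their reading is None.
At some moment in a run one of batten may be knocked a few centimetres aside while the robot is not near it.
It also fails if it takes over 210 s, if anything falls off the work surface, if the arm or the gripper's body presses on something with over 40 N, if the wrist force passes 120 N, or if a joint passes its speed limit or range.

## Working session

There is one attempt and no reset: what is moved stays moved. The work goes in short steps, Python scripts to look and compute and a tool call to move; the robot and the scene stay as the last step left them, time stands still between calls to the robot, and variables do not carry over. Pictures are saved under pics/ and viewed, and the job is handed in when it is done.

Besides the shell and the picture viewer there is one more tool, called after ">>>" as a command line: name --argument value ..., lists and objects as JSON in quotes. drive_tool: Moves the arm, as the interface text tells. Its arguments: {"type":"object","properties":{"moves":{"type":"array"},"grip_force":{"type":"number"}},"required":["moves"]}

```bash
mkdir -p pics; ls; python3 - <<'E'
from rig import r
import cv2
s=r.sense(); print(s)
for c in ["scene","top","wrist"]:
    f=r.grab_frame(c); cv2.imwrite(f"pics/a_{c}.png",f["color"][:,:,::-1])
    print(c,{k:(v.round(3).tolist() if hasattr(v,'round') else v) for k,v in f.items() if k!="color"})
E
```

```text
pics
{'clock': 0.0, 'qpos': array([ 1.23657598e+00,  3.53651570e-01,  1.63414087e+00, -3.45751218e-06,
        1.15517334e+00, -2.42027194e-03]), 'qvel': array([ 0.00072095, -0.00050611,  0.00157057, -0.00131115,  0.00127459,
        0.00090735]), 'joint_efforts': array([-1.92714306e-04, -6.05230808e+01, -3.42068911e+01, -2.42748019e-04,
        9.38367069e-03, -1.91858408e-05]), 'eef_pos': array([203.44930824, 590.46125415, 230.55665299]), 'tcp_rot': array([-3.14021953e+00, -1.62100069e-07,  2.80979398e+00]), 'contact_force': array([-0.03791789, -0.12498689,  0.03786404]), 'wrist_torque': array([ 0.05766706, -0.05709634, -0.01543674]), 'opening': 1.0015668972373115}
scene {'fx': 484.71209459197814, 'fy': 484.71209459197814, 'cx': 325.0407670624482, 'cy': 194.1653123832583, 'pose': [[-0.832, -0.461, 0.308, 1072.026], [0.554, -0.68, 0.48, 838.389], [-0.012, 0.57, 0.821, 1629.423], [0.0, 0.0, 0.0, 1.0]]}
top {'fx': 407.05476843187176, 'fy': 407.05476843187176, 'cx': 316.8894462962356, 'cy': 202.5175963756995, 'pose': [[0.007, 0.993, -0.115, 356.887], [-1.0, 0.007, 0.006, 19.681], [0.007, 0.115, 0.993, 1516.703], [0.0, 0.0, 0.0, 1.0]]}
wrist {'fx': 317.0322965953157, 'fy': 317.0322965953157, 'cx': 314.6630729676115, 'cy': 195.81253959426837, 'hand_eye': [[-0.001, 0.955, 0.296, 75.394], [1.0, 0.001, -0.0, 0.352], [-0.001, 0.296, -0.955, -142.136], [0.0, 0.0, 0.0, 1.0]]}
```

View pics/a_scene.png

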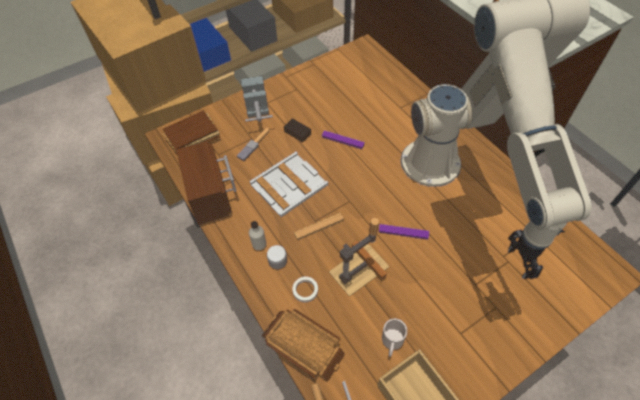

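View pics/a_top.png

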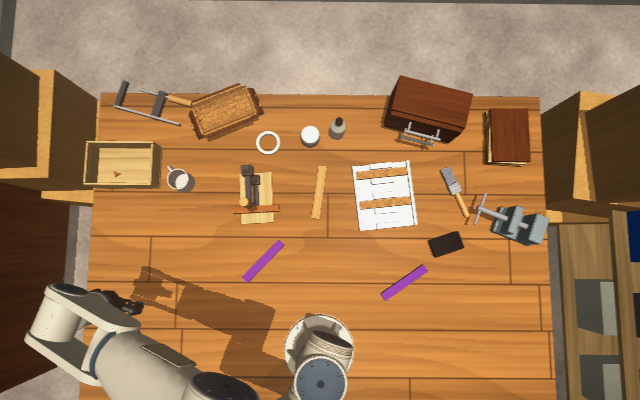

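View pics/a_wrist.png

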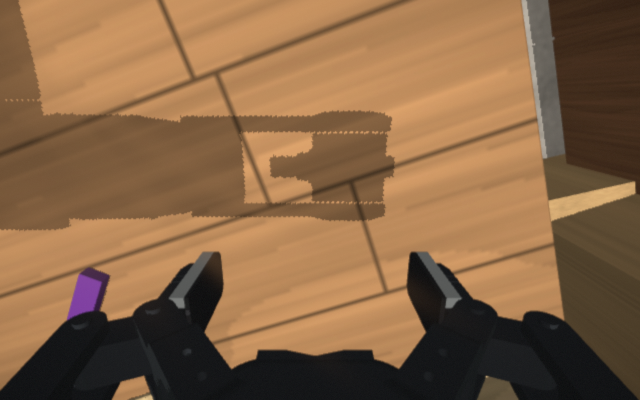

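```bash
cat > h.py <<'E'
from rig import r
import numpy as np, cv2
from scipy.spatial.transform import Rotation as R
def pix2world(f,px,z,pose=None):
    P=f["pose"] if pose is None else pose
    d=np.array([(px[0]-f["cx"])/f["fx"],-(px[1]-f["cy"])/f["fy"],-1.0])
    d=P[:3,:3]@d; o=P[:3,3]
    return o+d*(z-o[2])/d[2]
def proj(f,p,pose=None):
    P=f["pose"] if pose is None else pose
    c=P[:3,:3].T@(np.asarray(p,float)-P[:3,3])
    return np.array([f["cx"]+f["fx"]*c[0]/-c[2], f["cy"]-f["fy"]*c[1]/-c[2]])
def toolT(s=None):
    s=s or r.sense(); T=np.eye(4); T[:3,:3]=R.from_euler('xyz',s["tcp_rot"]).as_matrix(); T[:3,3]=s["eef_pos"]; return T
def wrist():
    s=r.sense(); f=r.grab_frame("wrist"); f["pose"]=toolT(s)@f["hand_eye"]; return f
def save(name,img,crop=None,scale=1):
    if crop: img=img[crop[1]:crop[3],crop[0]:crop[2]]
    cv2.imwrite("pics/"+name,cv2.resize(img,None,fx=scale,fy=scale,interpolation=cv2.INTER_CUBIC)[:,:,::-1])
E
python3 - <<'E'
from h import *
t=r.grab_frame("top"); s=r.grab_frame("scene")
save("b_top.png",t["color"],(225,145,425,305),4)
save("b_sc.png",s["color"],(230,120,430,270),4)
for n in ["stand","rail_top","handle_top","mould","batten","strip0","strip1","pad"]:
    for c,f in (("top",t),("scene",s)):
        z={"rail_top":40,"handle_top":300,"strip0":6,"strip1":6}.get(n,0)
        for o in r.spot_point(n,c)[:5]:
            print(n,c,round(o["score"],2),np.round(o["at"],1),pix2world(f,o["at"],z).round(0)[:2])
E
```

```text
stand top 0.67 [258.7 208.8] [508. 228.]
stand top 0.46 [443.9 245.5] [ 376. -463.]
stand scene 0.69 [367.7 264.3] [506. 239.]
rail_top top 0.56 [256.1 209.7] [500. 232.]
handle_top top 0.59 [242.2 199.8] [505. 237.]
handle_top top 0.19 [387.2 204.8] [ 493. -200.]
handle_top scene 0.47 [376.9 220.3] [492. 240.]
mould top 0.84 [381.7 195.5] [ 561. -234.]
mould scene 0.77 [291.1 182.6] [ 546. -242.]
mould scene 0.6 [376.6 219.6] [360. 102.]
batten top 0.66 [319.9 190.5] [579.  -1.]
batten scene 0.96 [321.  228.6] [565.  13.]
batten scene 0.26 [304.6 291.9] [759. 200.]
strip0 top 0.94 [380.3 175.4] [ 637. -228.]
strip0 top 0.94 [263.1 260.8] [315. 206.]
strip0 top 0.91 [398.2 282.4] [ 240. -289.]
strip0 scene 0.84 [343.4 143.7] [ 247. -290.]
strip0 scene 0.78 [292.1 176.8] [ 528. -262.]
strip0 scene 0.75 [271. 195.] [ 648. -231.]
strip0 scene 0.65 [401.4 235.9] [329. 216.]
strip0 scene 0.5 [291.2 182.9] [ 548. -237.]
strip1 top 0.94 [380.3 175.4] [ 637. -228.]
strip1 top 0.94 [263.1 260.8] [315. 206.]
strip1 top 0.91 [398.2 282.4] [ 240. -289.]
strip1 scene 0.84 [343.4 143.7] [ 247. -290.]
strip1 scene 0.78 [292.1 176.8] [ 528. -262.]
strip1 scene 0.75 [271. 195.] [ 648. -231.]
strip1 scene 0.65 [401.4 235.9] [329. 216.]
strip1 scene 0.5 [291.2 182.9] [ 548. -237.]
pad scene 0.54 [367.1 261.7] [501. 229.]
```

View pics/b_top.png

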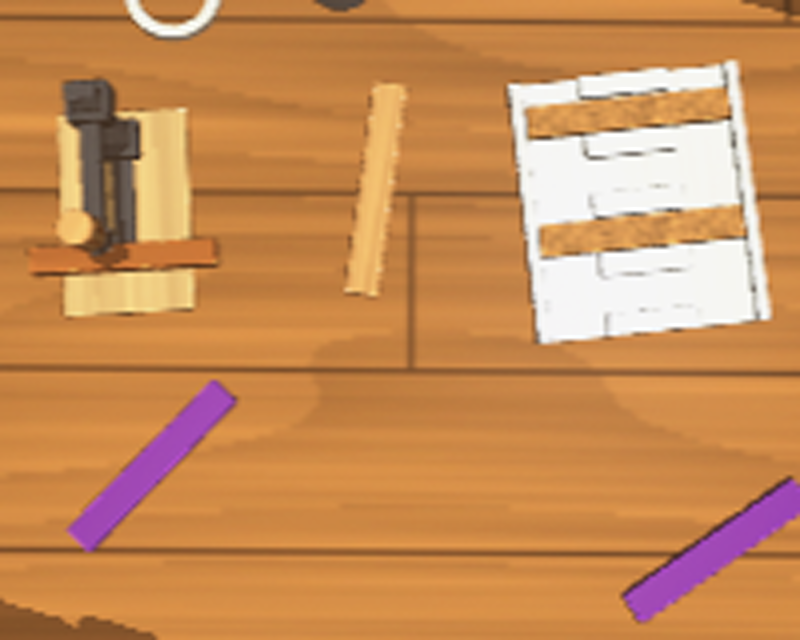

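View pics/b_sc.png

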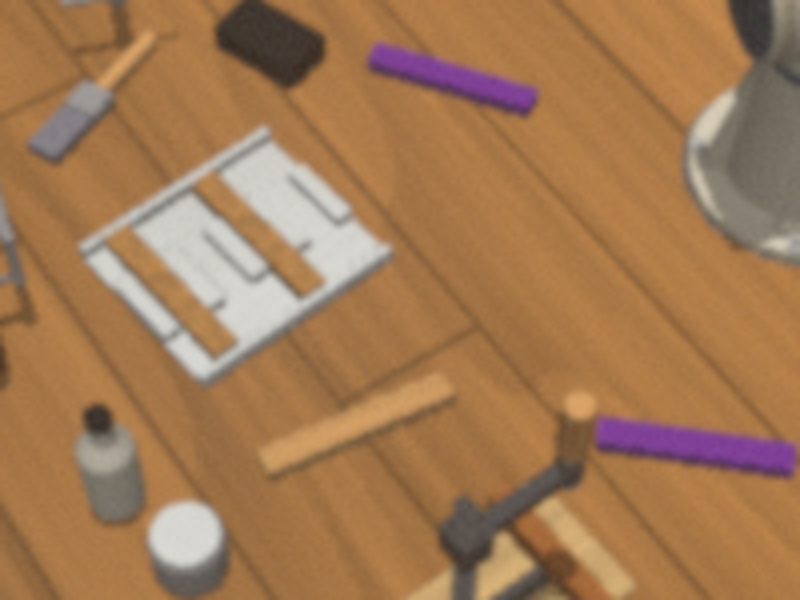

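```bash
cat >> h.py <<'E'
def plan(x,y,z,yaw):
    s=r.sense(); T=toolT(s)
    d=T[:3,:3].T@(np.array([x,y,z])-T[:3,3])/10
    y0=s["tcp_rot"][2]; a=np.degrees((y0-yaw+np.pi)%(2*np.pi)-np.pi)
    print("plan",d.round(2).tolist(),"roll",round(a,2)," cur",s["eef_pos"].round(1),s["tcp_rot"].round(3),"t",round(s["clock"],2))
E
python3 -c "
from h import *
plan(400,230,380,np.pi/2)"
```

```text
plan [-30.33, -27.72, -14.87] roll 70.99  cur [203.6 590.9 231.3] [3.142 0.    2.81 ] t 1.05
```

>>> drive_tool --moves '[[0,[0,0,-14.9],0],[0,[0,0,-14.9],10],[0,[-30.3,-27.7,-14.9],71],[0,[-30.3,-27.7,-14.9],71],[0,[-30.3,-27.7,-14.9],71],[0,[-30.3,-27.7,-14.9],71],[0,[-30.3,-27.7,-14.9],71],[0,[-30.3,-27.7,-14.9],71],[0,[-30.3,-27.7,-14.9],71],[0,[-30.3,-27.7,-14.9],71],[0,[-30.3,-27.7,-14.9],71],[0,[-30.3,-27.7,-14.9],71]]'

```text
clock: 2.55
eef_pos: [399.4, 231.1, 380.2]
tcp_rot: [-3.141, -0.0, 1.572]
contact_force: [-0.3, -0.7, 0.2]
opening: 0.998
```

```bash
python3 - <<'E'
from h import *
f=wrist(); save("c_w.png",f["color"])
for n in ["stand","rail_top","handle_top","pad"]:
    z={"rail_top":40,"handle_top":300}.get(n,0)
    for o in r.spot_point(n,"wrist")[:3]:
        print(n,round(o["score"],2),np.round(o["at"],1),pix2world(f,o["at"],z).round(1)[:2])
plan(560,-234,300,np.pi/2)
E
```

```text
stand 0.98 [379.7 142.2] [506.3 237.8]
handle_top 0.8 [449.7 195.9] [498.6 238.2]
pad 0.6 [406.  163.3] [552.4 202.7]
pad 0.39 [525.1 251.8] [783.6  39. ]
plan [-46.5, 16.0, 8.02] roll 0.05  cur [399.6 230.8 380.2] [-3.141  0.     1.572] t 2.8
```

View pics/c_w.png

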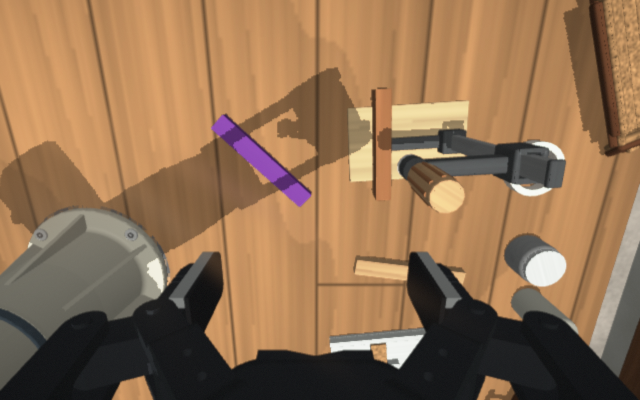

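```bash
python3 - <<'E'
from h import *
f=wrist(); im=f["color"]; np.save("rail.npy",im)
c=im[70:215,340:420]; save("c_rail.png",c,None,5)
print(im[100,370:395].tolist()); print(im[180,370:395].tolist())
print(im[80:95,382].tolist());print(im[192:206,382].tolist())
E
```

```text
[[175, 129, 87], [125, 92, 61], [82, 57, 38], [72, 49, 33], [79, 53, 35], [128, 86, 56], [188, 126, 82], [205, 136, 89], [207, 138, 90], [204, 136, 88], [200, 133, 86], [196, 131, 85], [192, 129, 85], [189, 126, 83], [188, 125, 81], [188, 125, 81], [188, 125, 81], [188, 125, 81], [188, 125, 82], [186, 124, 81], [181, 121, 79], [163, 112, 74], [164, 119, 79], [173, 127, 84], [183, 135, 90]]
[[220, 180, 129], [216, 176, 126], [152, 122, 85], [92, 68, 47], [70, 48, 32], [86, 57, 38], [172, 115, 75], [190, 128, 83], [193, 129, 84], [194, 130, 84], [195, 129, 84], [194, 130, 85], [195, 130, 84], [196, 131, 85], [195, 129, 84], [195, 130, 85], [195, 130, 84], [195, 130, 84], [193, 129, 84], [189, 126, 82], [187, 126, 82], [190, 140, 93], [196, 146, 97], [198, 148, 99], [200, 149, 99]]
[[182, 135, 90], [181, 134, 89], [182, 135, 90], [183, 135, 90], [183, 135, 90], [182, 134, 89], [179, 132, 88], [145, 106, 71], [144, 101, 66], [176, 119, 77], [189, 127, 82], [192, 129, 84], [193, 129, 85], [192, 129, 84], [192, 128, 84]]
[[195, 131, 85], [196, 132, 86], [196, 132, 85], [197, 132, 86], [197, 132, 85], [197, 133, 87], [198, 133, 87], [200, 135, 88], [187, 132, 87], [178, 131, 87], [177, 131, 87], [177, 131, 86], [178, 131, 88], [177, 130, 87]]
```

View pics/c_rail.png

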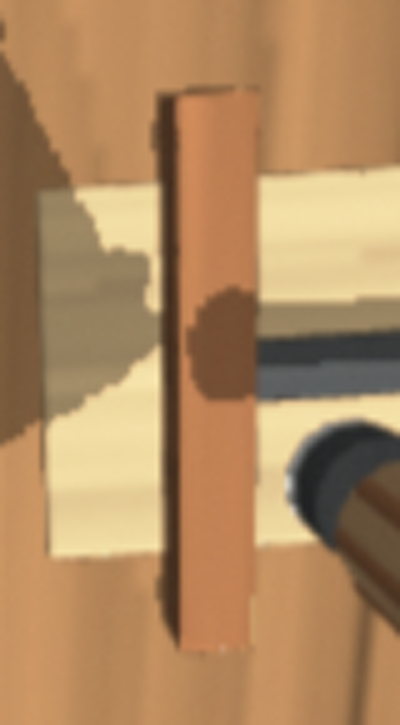

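```bash
python3 - <<'E'
from h import *
f=wrist()
q=[(375.2,88.8),(391.6,88.2),(376.2,199.8),(390.2,199.8)]
P=np.array([pix2world(f,p,40) for p in q])[:,:2]; print(P.round(1),P.mean(0).round(1))
a=(P[0]+P[1])/2-(P[2]+P[3])/2; print(np.linalg.norm(a),"len; dir",np.degrees(np.arctan2(a[1],a[0])))
for e in (P[0]-P[2],P[1]-P[3]): print(np.degrees(np.arctan2(e[1],e[0])))
# top view check
t=r.grab_frame("top"); s=r.grab_frame("scene")
save("d_sc.png",s["color"],(320,190,420,310),6); save("d_top.png",t["color"],(225,150,305,240),7)
for z in (280,290,300): print(z,pix2world(f,(449.7,195.9),z).round(1),)
c=P.mean(0); yaw=np.arctan2(a[1],a[0])
for e,l in ((c,'c'),(c+a/2,'+y'),(c-a/2,'-y')):
    print(l,proj(t,[*e,40]).round(1),proj(s,[*e,40]).round(1))
E
```

```text
[[487.4 319.2]
 [511.  320. ]
 [498.4 151. ]
 [520.8 151. ]] [504.4 235.3]
168.92216033273897 len; dir 93.51971608777508
93.7348119236647
93.30557637538533
280 [507.9 231.5 280. ]
290 [503.4 234.6 290. ]
300 [498.9 237.7 300. ]
c [255.1 208.6] [368.  258.5]
+y [231.9 209.8] [383.3 275.3]
-y [278.3 207.3] [353.4 242.4]
```

View pics/d_sc.png

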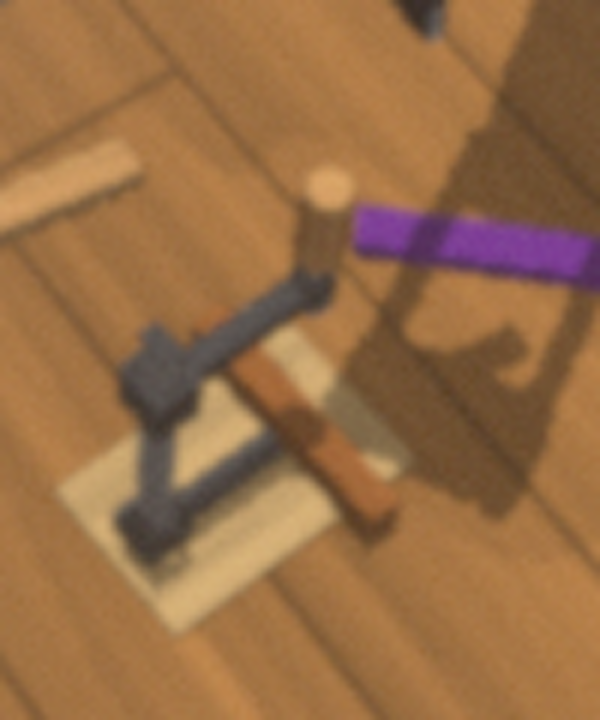

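View pics/d_top.png

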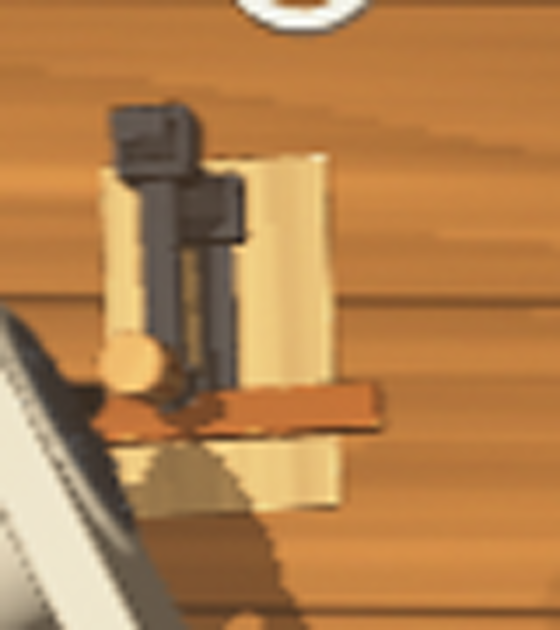

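>>> drive_tool --moves '[[0,[-46.5,16,0],0],[0,[-46.5,16,0],0],[0,[-46.5,16,0],0],[0,[-46.5,16,0],0],[0,[-46.5,16,0],0],[0,[-46.5,16,4],0],[0,[-46.5,16,8],0],[0,[-46.5,16,8],0],[0,[-46.5,16,8],0],[0,[-46.5,16,8],0],[0,[-46.5,16,8],0]]'

```text
clock: 4.38
eef_pos: [560.0, -233.5, 301.4]
tcp_rot: [3.14, 0.0, 1.572]
contact_force: [-0.5, 0.4, 0.2]
opening: 1.003
```

```bash
python3 - <<'E'
from h import *
f=wrist(); save("e_w.png",f["color"]); im=f["color"]
for o in r.outline_of("strip0","wrist"):
    m=o["mask"].astype(np.uint8); (cx,cy),(w,h),a=cv2.minAreaRect(cv2.findNonZero(m)); b=cv2.boxPoints(((cx,cy),(w,h),a))
    print(round(o["score"],2),np.round(o["at"],1),m.sum(),b.round(1).tolist())
    P=np.array([pix2world(f,p,24)[:2] for p in b]); print(P.round(1).tolist(),P.mean(0).round(1))
E
```

```text
0.98 [ 92.7 200.3] 3647 [[32.400001525878906, 160.0], [52.099998474121094, 141.5], [150.8000030517578, 246.39999389648438], [131.10000610351562, 264.8999938964844]]
[[183.9, -236.8], [216.1, -212.3], [322.4, -363.9], [288.7, -394.0]] [ 252.8 -301.7]
0.63 [295.  153.1] 3170 [[272.20001220703125, 90.4000015258789], [296.20001220703125, 87.30000305175781], [314.29998779296875, 225.8000030517578], [290.29998779296875, 228.89999389648438]]
[[507.4, -148.6], [537.6, -144.9], [560.2, -331.9], [525.9, -336.7]] [ 532.8 -240.5]
0.6 [375.8 147.4] 3465 [[358.29998779296875, 79.4000015258789], [385.5, 78.0999984741211], [392.3999938964844, 219.3000030517578], [365.1000061035156, 220.60000610351562]]
[[615.0, -135.6], [648.8, -134.1], [670.9, -322.0], [632.3, -324.0]] [ 641.8 -228.9]
```

View pics/e_w.png

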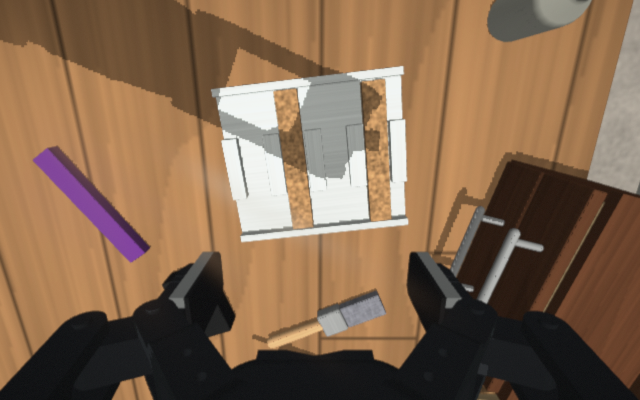

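```bash
cat >> h.py <<'E'
def rectify(f,c,half,z,k=2.0,yaw=0):
    # image: right = world +x rotated by yaw, up = +y ; k px/mm
    n=int(2*half*k); cs,sn=np.cos(yaw),np.sin(yaw)
    u=np.array([[-half,-half],[half,-half],[half,half],[-half,half]],float)
    W=[[c[0]+cs*a-sn*b,c[1]+sn*a+cs*b,z] for a,b in u]
    src=np.array([proj(f,w) for w in W],np.float32)
    dst=np.array([[(a+half)*k,(half-b)*k] for a,b in u],np.float32)
    return cv2.warpPerspective(f["color"],cv2.getPerspectiveTransform(src,dst),(n,n),flags=cv2.INTER_CUBIC)
E
python3 - <<'E'
from h import *
f=wrist()
im=rectify(f,(585,-235),140,24,2.1,np.radians(6))
for v in range(-120,121,20):
    p=int((v+140)*2.1); cv2.line(im,(p,0),(p,8),(255,0,0)); cv2.line(im,(0,p),(8,p),(255,0,0))
save("e_rect.png",im)
E
```

```text
(no output)
```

View pics/e_rect.png

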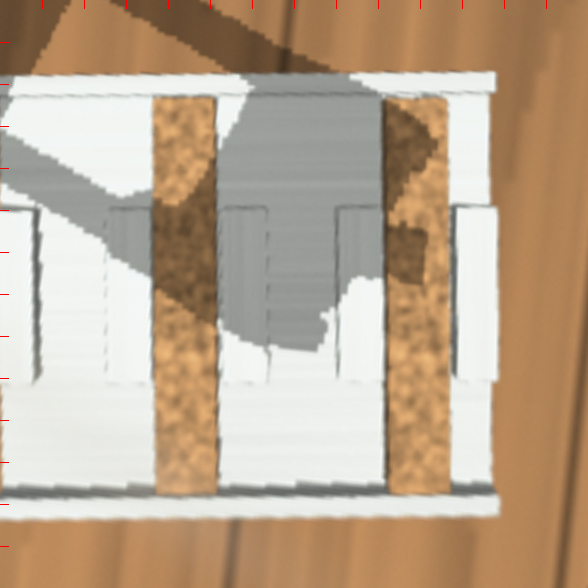

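```bash
python3 -c "
from h import *
plan(525.7,-169,8,np.radians(96.4))"
```

```text
plan [6.47, -3.47, 29.34] roll -6.32  cur [ 560.1 -233.5  301.5] [3.140e+00 1.000e-03 1.572e+00] t 4.53
```

>>> drive_tool --moves '[[0.4,[6.5,-3.5,6],-6.3],[0.4,[6.5,-3.5,12],-6.3],[0.4,[6.5,-3.5,18],-6.3],[0.4,[6.5,-3.5,23],-6.3],[0.4,[6.5,-3.5,23],-6.3],[0.4,[6.5,-3.5,23],-6.3]]'

```text
clock: 5.28
eef_pos: [526.5, -168.7, 73.0]
tcp_rot: [3.139, 0.001, 1.683]
contact_force: [0.1, 0.1, 0.4]
opening: 0.601
```

```bash
python3 - <<'E'
from h import *
f=wrist(); save("f_w.png",f["color"])
plan(525.7,-169,8,np.radians(96.4))
E
```

```text
plan [0.04, -0.18, 6.58] roll -0.01  cur [ 527.2 -169.1   73.9] [3.137e+00 2.000e-03 1.682e+00] t 5.33
```

View pics/f_w.png

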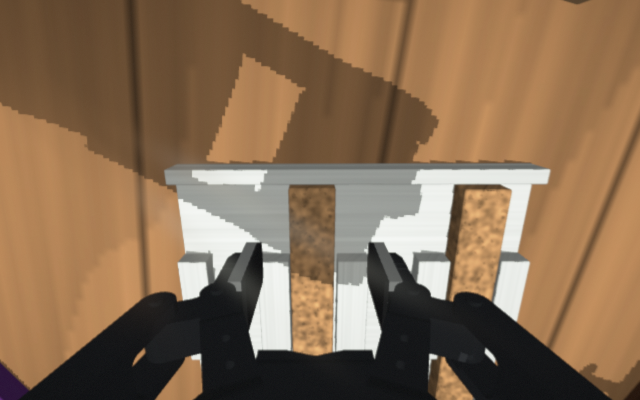

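>>> drive_tool --moves '[[0.4,[0,-0.2,3],0],[0.4,[0,-0.2,5],0],[0.4,[0,-0.2,6.5],0],[0.4,[0,-0.2,6.6],0],[0.7,[0,-0.2,6.6],0],[0.7,[0,-0.2,6.6],0],[0.75,[0,-0.2,6.6],0],[0.75,[0,-0.2,6.6],0]]' --grip_force 80

```text
clock: 6.32
eef_pos: [526.4, -169.7, 9.3]
tcp_rot: [3.135, 0.003, 1.682]
contact_force: [-1.5, -0.2, 7.3]
opening: 0.325
```

>>> drive_tool --moves '[[1,[0,0,0],0],[1,[0,0,0],0],[1,[0,0,-0.5],0],[1,[0,0,-2],0],[1,[0,0,-4],0],[1,[0,0,-6],0],[1,[0,0,-8],0],[1,[0,0,-8],0]]' --grip_force 80

```text
clock: 7.32
eef_pos: [527.2, -170.0, 91.4]
tcp_rot: [3.132, 0.004, 1.682]
contact_force: [-0.0, -0.5, -0.7]
opening: 0.329
```

```bash
python3 - <<'E'
from h import *
f=wrist(); save("g_w.png",f["color"]); s=r.sense(); print(s["contact_force"],s["wrist_torque"],s["opening"])
s=r.grab_frame("scene"); save("g_s.png",s["color"],(200,100,440,280),3)
plan(450,-120,200,np.radians(93.5))
E
```

```text
[ 0.19635102 -0.45595559 -1.33807423] [ 0.05075457  0.02362053 -0.02149025] 0.3263140866816219
plan [5.74, -6.91, -11.12] roll 2.89  cur [ 525.8 -169.6   89.5] [3.135e+00 3.000e-03 1.682e+00] t 7.42
```

View pics/g_w.png

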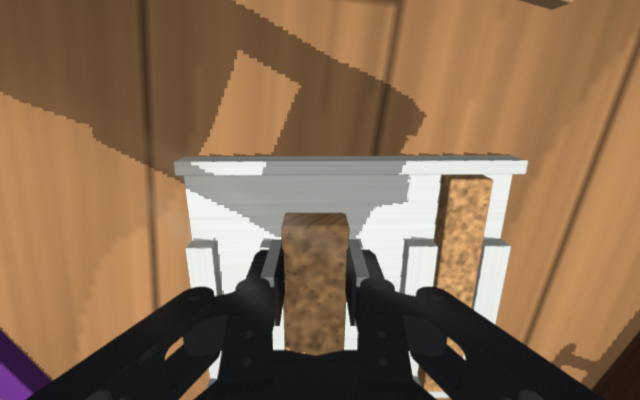

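View pics/g_s.png

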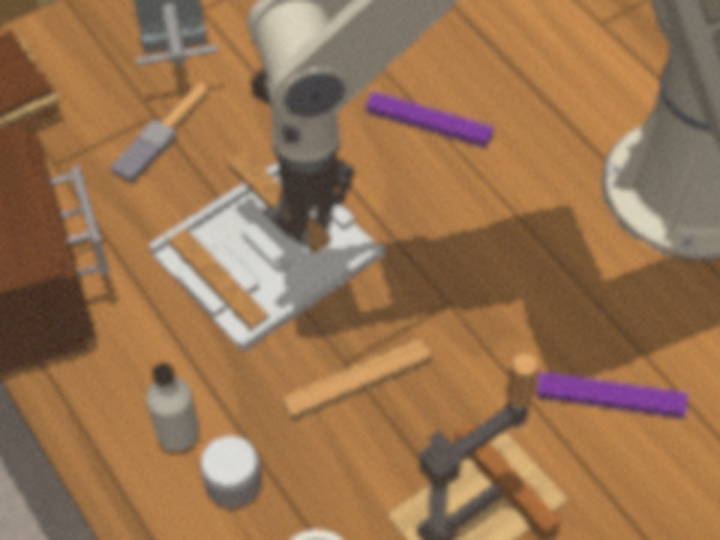

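```bash
python3 - <<'E'
from h import *
f=wrist(); save("g_z.png",f["color"],(260,195,380,365),4)
he=f["hand_eye"]
for x in (23,20,26):
  for z in (-16,2):
    print(x,z,[proj(f,[x,y,z],he).round(1).tolist() for y in (-15,15)])
print([proj(f,[-45,y,-16],he).round(1).tolist() for y in (-15,15)])
E
```

```text
23 -16 [[279.6, 226.4], [349.5, 226.3]]
23 2 [[283.5, 212.0], [345.5, 211.9]]
20 -16 [[279.8, 232.9], [349.3, 232.8]]
20 2 [[283.7, 217.8], [345.4, 217.7]]
26 -16 [[279.3, 219.9], [349.7, 219.8]]
26 2 [[283.3, 206.2], [345.7, 206.1]]
[[284.2, 354.5], [345.2, 354.4]]
```

View pics/g_z.png

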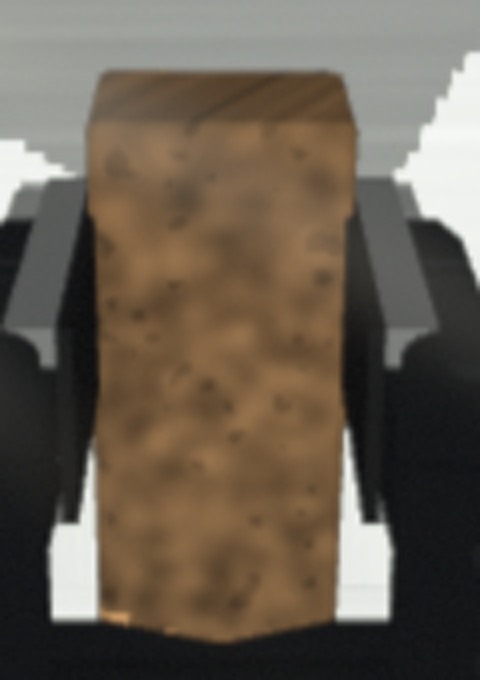

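```bash
python3 - <<'E'
from h import *
plan(390,300,160,np.radians(93.5))
E
```

```text
plan [48.14, -8.2, -7.28] roll 2.89  cur [ 525.5 -169.4   89. ] [3.136e+00 3.000e-03 1.682e+00] t 7.47
```

>>> drive_tool --moves '[[1,[0,0,-4],0],[1,[4,-1,-7],0],[1,[48.1,-8.2,-7.3],2.9],[1,[48.1,-8.2,-7.3],2.9],[1,[48.1,-8.2,-7.3],2.9],[1,[48.1,-8.2,-7.3],2.9],[1,[48.1,-8.2,-7.3],2.9],[1,[48.1,-8.2,-7.3],2.9],[1,[48.1,-8.2,-7.3],2.9],[1,[48.1,-8.2,-7.3],2.9],[1,[48.1,-8.2,-7.3],2.9],[1,[48.1,-8.2,-7.3],2.9]]'

```text
clock: 8.98
eef_pos: [390.1, 298.2, 159.7]
tcp_rot: [3.136, 0.003, 1.631]
contact_force: [0.4, -0.9, -2.4]
opening: 0.328
```

```bash
python3 - <<'E'
from h import *
f=wrist(); save("h_w.png",f["color"])
plan(500,306.9,62,np.radians(93.5))
E
```

```text
plan [0.25, 10.95, 9.85] roll -0.11  cur [390.3 298.1 159.9] [3.136e+00 3.000e-03 1.630e+00] t 9.03
```

View pics/h_w.png

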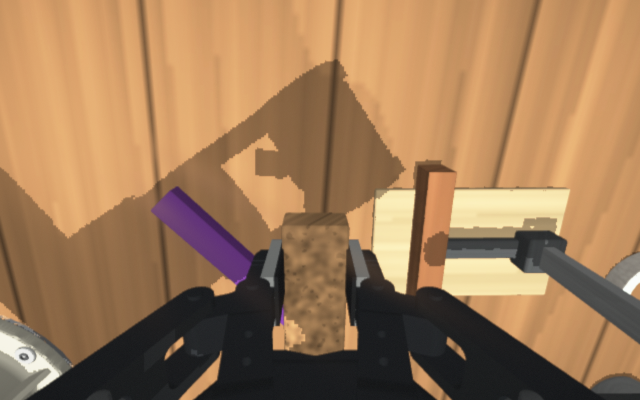

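```bash
python3 - <<'E'
from h import *
f=wrist(); save("h_z.png",f["color"],(400,150,480,300),5)
im=f["color"]
for p in [(427,170),(455,171)]: print(pix2world(f,p,40))
E
```

```text
[484.93540705 320.84381445  40.        ]
[508.80884757 321.33072075  40.        ]
```

View pics/h_z.png

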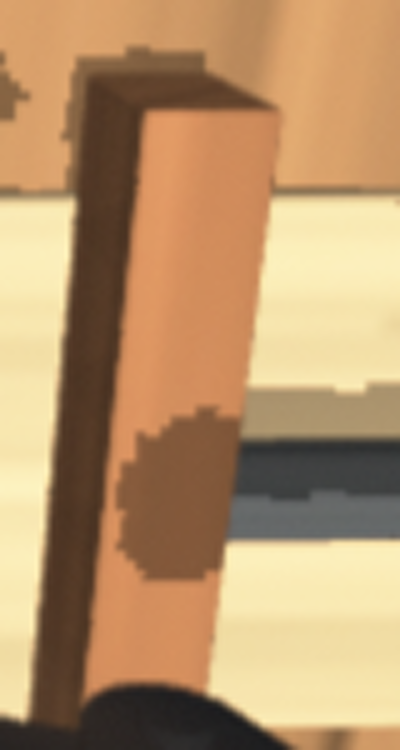

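```bash
python3 - <<'E'
from h import *
f=wrist()
P=[pix2world(f,p,40)[:2] for p in [(428.6,172.2),(455.8,172.2),(416.4,288),(441.6,288)]]
print(np.round(P,1)); a=(P[0]+P[1])/2;b=(P[2]+P[3])/2; d=(a-b)/np.linalg.norm(a-b); print(a,b,np.degrees(np.arctan2(d[1],d[0])), a-85*d)
E
```

```text
[[486.8 319.1]
 [509.9 320.4]
 [493.8 206.3]
 [517.8 207.6]]
[498.32920068 319.75010282] [505.79938706 206.90697696] 93.78743985537254 [503.9438897  234.93574514]
```

>>> drive_tool --moves '[[1,[0.2,0,5],0],[1,[0.2,0,9.6],0],[1,[0.2,0,9.6],0],[1,[0.2,5,9.6],0],[1,[0.2,9,9.6],0],[1,[0.2,10.9,9.6],0],[1,[0.2,10.9,9.6],0],[1,[0.2,10.9,9.6],0]]'

```text
clock: 10.12
eef_pos: [498.4, 306.2, 65.1]
tcp_rot: [3.137, 0.003, 1.63]
contact_force: [0.4, -0.1, -1.1]
opening: 0.329
```

```bash
python3 - <<'E'
from h import *
f=wrist(); save("i_w.png",f["color"])
s=r.grab_frame("scene"); save("i_s.png",s["color"],(320,160,440,300),5)
plan(499.6,306.7,43,np.radians(93.6)); print(r.sense()["contact_force"])
E
```

```text
plan [0.03, 0.12, 2.19] roll -0.19  cur [498.3 306.4  64.9] [3.137e+00 3.000e-03 1.630e+00] t 10.22
[-0.47256609 -0.0598743  -1.6047433 ]
```

View pics/i_w.png

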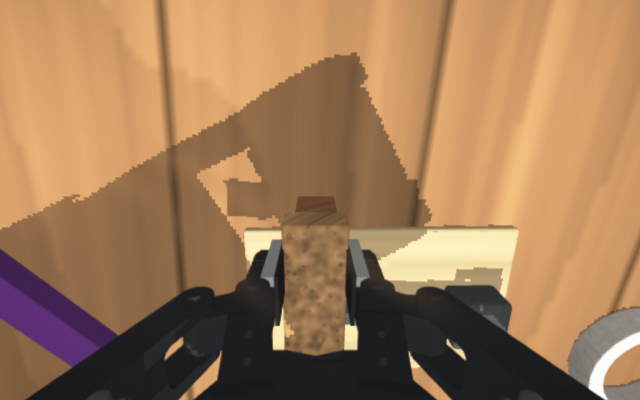

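View pics/i_s.png

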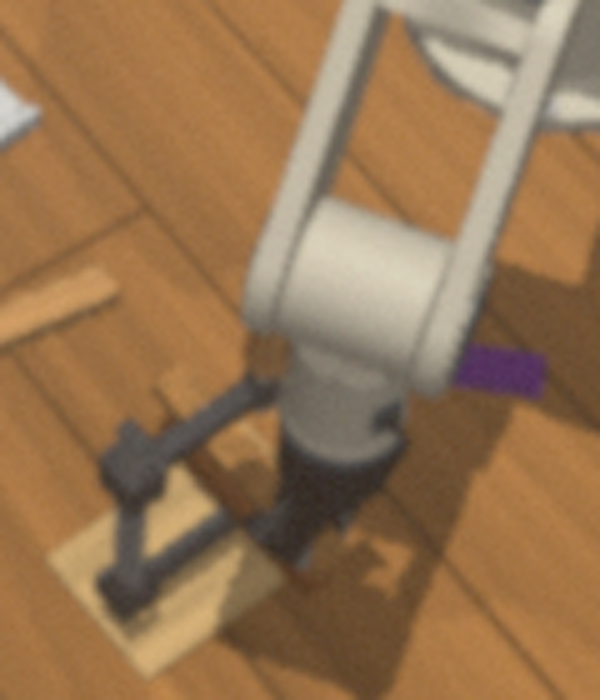

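```bash
python3 - <<'E'
from h import *
s=r.grab_frame("scene")
for z in range(100,420,40):
    p=proj(s,[498.4,306.3,z]); print(z,p.round(1),((p-[320,160])*5).round(0))
print('handle',((proj(s,[504,235,290])-[320,160])*5).round(0))
# FK guess: solve from q: planar arm: use states
print(r.sense()["qpos"].round(4))
E
```

```text
100 [382.6 264.8] [313. 524.]
140 [383.6 259.5] [318. 498.]
180 [384.7 254.1] [323. 470.]
220 [385.8 248.3] [329. 442.]
260 [386.9 242.4] [335. 412.]
300 [388.1 236.2] [340. 381.]
340 [389.3 229.7] [347. 348.]
380 [390.6 222.9] [353. 314.]
handle [264. 313.]
[ 0.5516  0.4956  1.8456 -0.007   0.7974  0.4968]
```

>>> drive_tool --moves '[[1,[0,0.1,1],-0.2],[1,[0,0.1,1.6],-0.2],[1,[0,0.1,1.9],-0.2],[1,[0,0.1,2.0],-0.2],[1,[0,0.1,2.1],-0.2],[1,[0,0.1,2.1],-0.2]]'

```text
clock: 11.02
eef_pos: [499.7, 306.5, 43.9]
tcp_rot: [3.136, 0.003, 1.634]
contact_force: [-0.3, -0.4, -0.6]
opening: 0.331
```

>>> drive_tool --moves '[[1,[0,0,0.1],0],[1,[0,0,0.15],0],[1,[0,0,0.2],0],[1,[0,0,0.2],0]]'

```text
clock: 11.52
eef_pos: [499.9, 306.6, 43.3]
tcp_rot: [3.136, 0.003, 1.634]
contact_force: [-4.7, -2.4, 13.3]
opening: 0.324
```

>>> drive_tool --moves '[[1,[0,0,-0.05],0],[0.6,[0,0,-0.05],0],[0.5,[0,0,-0.05],0],[0.45,[0,0,-0.05],0],[0.45,[0,0,-0.05],0],[0.45,[0,0,-2],0],[0.45,[0,0,-5],0],[0.45,[0,0,-8],0],[0.45,[0,-5,-10],0],[0.45,[0,-10,-12],0],[0.45,[0,-11,-14],0],[0.45,[0,-11,-14],0]]'

```text
clock: 13.02
eef_pos: [389.8, 300.8, 185.2]
tcp_rot: [3.132, 0.0, 1.635]
contact_force: [0.4, -0.4, 0.1]
opening: 0.545
```

```bash
python3 - <<'E'
from h import *
f=wrist(); save("j_w.png",f["color"])
plan(635.6,-157.4,180,np.radians(96.4))
E
```

```text
plan [-47.27, 21.6, 0.63] roll -2.76  cur [390.  300.6 184.1] [3.133e+00 1.000e-03 1.634e+00] t 13.07
```

View pics/j_w.png

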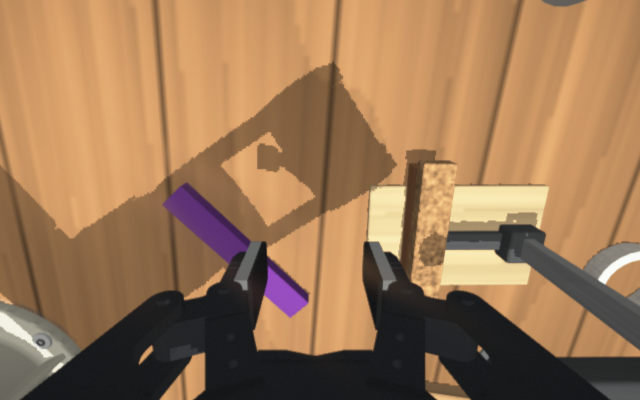

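```bash
python3 - <<'E'
from h import *
f=wrist()
im=rectify(f,(504.1,235.1),110,58,3.5,np.radians(3.6))
for v in range(-100,101,20):
    p=int((v+110)*3.5); cv2.line(im,(p,0),(p,8),(255,0,0)); cv2.line(im,(0,p),(8,p),(255,0,0))
save("j_r.png",im,(150,0,620,600),1.)
E
```

```text
(no output)
```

View pics/j_r.png

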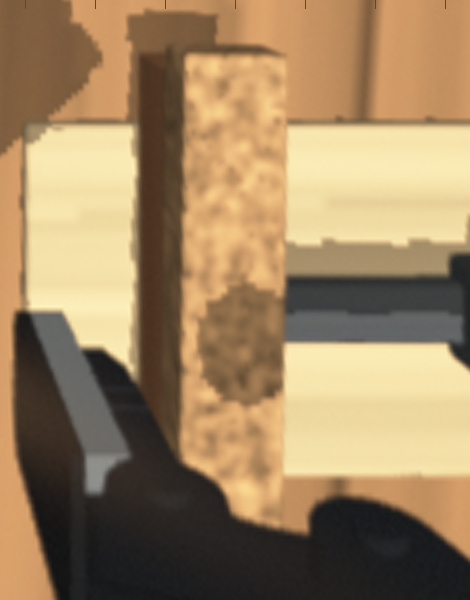

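>>> drive_tool --moves '[[0.4,[-6.2,0,0],0],[0.4,[-12.4,0,0],0],[0.4,[-18.6,0,0],0],[0.4,[-24.8,0,0],0],[0.4,[-47.3,21.6,0.6],-2.8],[0.4,[-47.3,21.6,0.6],-2.8],[0.4,[-47.3,21.6,0.6],-2.8],[0.4,[-47.3,21.6,4],-2.8],[0.4,[-47.3,21.6,8],-2.8],[0.4,[-47.3,21.6,11],-2.8],[0.4,[-47.3,21.6,11],-2.8],[0.4,[-47.3,21.6,11],-2.8]]'

```text
clock: 14.62
eef_pos: [636.0, -158.3, 75.7]
tcp_rot: [3.135, 0.002, 1.682]
contact_force: [0.1, -0.6, -0.3]
opening: 0.599
```

```bash
python3 - <<'E'
from h import *
f=wrist(); save("k_w.png",f["color"])
plan(635.6,-157.4,8,np.radians(96.4))
E
```

```text
plan [0.11, -0.14, 6.88] roll 0.02  cur [ 636.5 -158.2   76.8] [3.134e+00 3.000e-03 1.683e+00] t 14.68
```

View pics/k_w.png

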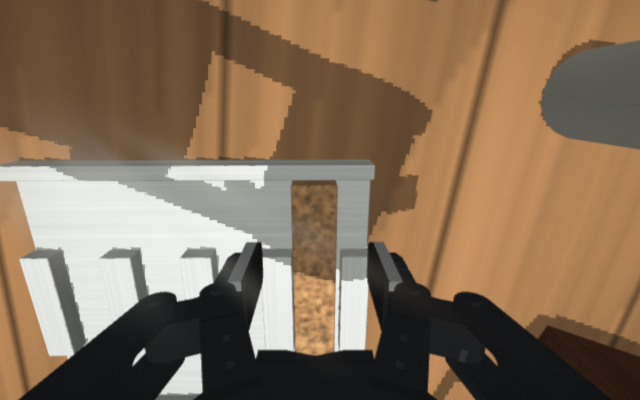

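>>> drive_tool --moves '[[0.4,[0.1,-0.1,3],0],[0.4,[0.1,-0.1,5],0],[0.4,[0.1,-0.1,6.6],0],[0.4,[0.1,-0.1,6.8],0],[0.4,[0.1,-0.1,6.8],0],[0.7,[0.1,-0.1,6.8],0],[1,[0.1,-0.1,6.8],0],[1,[0.1,-0.1,6.8],0],[1,[0.1,-0.1,6.8],0],[1,[0.1,-0.1,6.8],0]]' --grip_force 80

```text
clock: 15.92
eef_pos: [636.8, -157.6, 10.0]
tcp_rot: [3.132, 0.003, 1.683]
contact_force: [-1.0, -0.2, 6.3]
opening: 0.322
```

>>> drive_tool --moves '[[1,[0,0,-0.5],0],[1,[0,0,-2],0],[1,[0,0,-5],0],[1,[0,0,-8],0],[1,[0,0,-11],0],[1,[0,0,-15],0],[1,[0,0,-15],0],[1,[0,0,-15],0]]'

```text
clock: 16.92
eef_pos: [634.9, -157.2, 160.1]
tcp_rot: [3.132, 0.003, 1.683]
contact_force: [-0.5, -0.3, -1.8]
opening: 0.328
```

```bash
python3 - <<'E'
from h import *
f=wrist(); save("l_z.png",f["color"],(260,195,380,365),4)
plan(390,300,160,np.radians(93.6)); s=r.sense(); print(s["contact_force"],s["opening"])
E
```

```text
plan [48.16, -19.19, -0.35] roll 2.81  cur [ 634.5 -157.1  159.3] [3.133e+00 3.000e-03 1.683e+00] t 16.98
[-0.08887194 -0.08549418 -1.49126069] 0.32687993738344934
```

View pics/l_z.png

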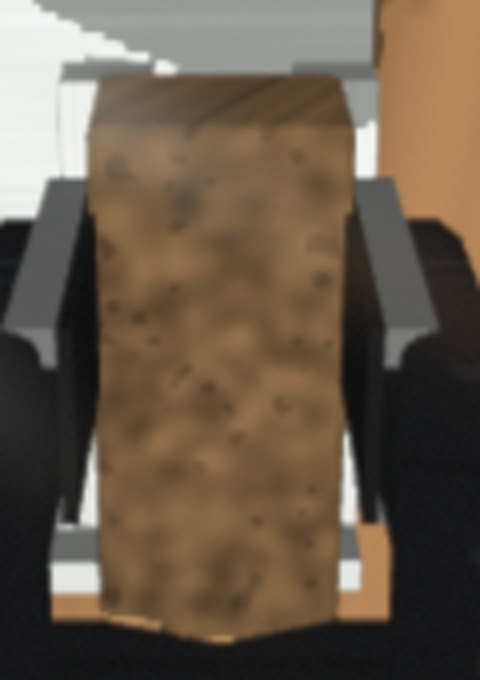

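>>> drive_tool --moves '[[1,[12.6,-22.7,-0.4],0],[1,[12.6,-22.7,-0.4],0],[1,[12.6,-22.7,-0.4],0],[1,[12.6,-22.7,-0.4],0],[1,[48.2,-19.2,-0.4],2.8],[1,[48.2,-19.2,-0.4],2.8],[1,[48.2,-19.2,-0.4],2.8],[1,[48.2,-19.2,-0.4],2.8],[1,[48.2,-19.2,-0.4],2.8],[1,[48.2,-19.2,-0.4],2.8],[1,[48.2,-19.2,-0.4],2.8],[1,[48.2,-19.2,-0.4],2.8]]'

```text
clock: 18.48
eef_pos: [389.0, 299.7, 159.4]
tcp_rot: [3.135, 0.004, 1.635]
contact_force: [-0.5, 0.6, -0.3]
opening: 0.325
```

```bash
python3 - <<'E'
from h import *
f=wrist(); save("m_w.png",f["color"])
plan(499.6,307.2,85,np.radians(93.6))
E
```

```text
plan [0.13, 11.02, 7.54] roll 0.0  cur [389.2 299.3 159.6] [3.135 0.004 1.634] t 18.52
```

View pics/m_w.png

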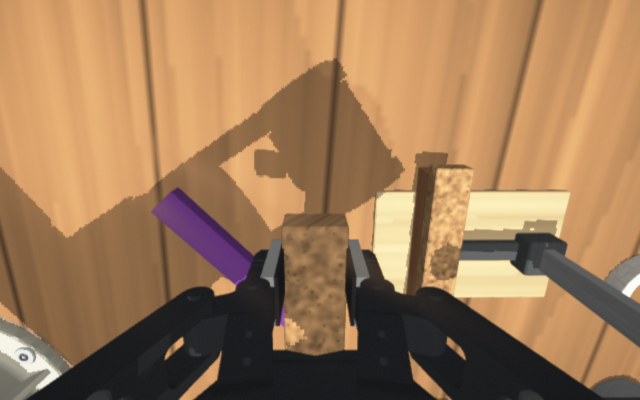

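>>> drive_tool --moves '[[1,[0.1,0,4],0],[1,[0.1,0,7.4],0],[1,[0.1,0,7.4],0],[1,[0.1,5,7.4],0],[1,[0.1,9,7.4],0],[1,[0.1,11,7.4],0],[1,[0.1,11,7.4],0],[1,[0.1,11,7.4],0]]'

```text
clock: 19.52
eef_pos: [498.8, 306.3, 87.0]
tcp_rot: [3.135, 0.004, 1.633]
contact_force: [-0.7, -0.7, -1.2]
opening: 0.326
```

```bash
python3 - <<'E'
from h import *
f=wrist(); save("n_w.png",f["color"],(240,150,400,370),3)
plan(499.6,307.2,63,np.radians(93.6));print(r.sense()["contact_force"])
E
```

```text
plan [0.08, 0.1, 2.39] roll -0.01  cur [498.5 306.5  86.9] [3.135 0.004 1.633] t 19.57
[ 0.31881007 -0.81678149 -0.76252411]
```

View pics/n_w.png

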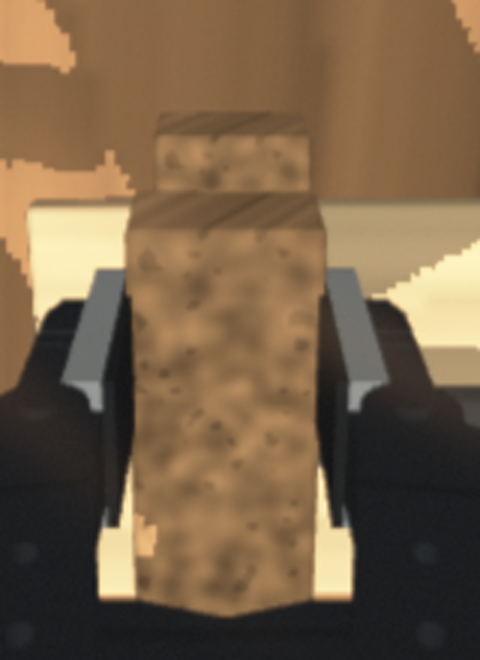

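>>> drive_tool --moves '[[1,[0.1,0.1,1],0],[1,[0.1,0.1,1.8],0],[1,[0.1,0.1,2.1],0],[1,[0.1,0.1,2.25],0],[1,[0.1,0.1,2.35],0],[1,[0.1,0.1,2.35],0]]'

```text
clock: 20.32
eef_pos: [499.7, 307.5, 63.4]
tcp_rot: [3.135, 0.004, 1.633]
contact_force: [0.5, 0.2, -1.3]
opening: 0.326
```

>>> drive_tool --moves '[[1,[0,0,0.1],0],[1,[0,0,0.18],0],[1,[0,0,0.25],0],[1,[0,0,0.25],0]]'

```text
clock: 20.82
eef_pos: [499.8, 307.6, 61.9]
tcp_rot: [3.135, 0.004, 1.633]
contact_force: [-3.0, -1.0, 9.3]
opening: 0.326
```

Contact (9 N). Release and back off.

>>> drive_tool --moves '[[1,[0,0,-0.03],0],[0.6,[0,0,-0.05],0],[0.5,[0,0,-0.05],0],[0.45,[0,0,-0.05],0],[0.45,[0,0,-0.05],0],[0.45,[0,0,-2],0],[0.45,[0,0,-5],0],[0.45,[0,0,-7],0],[0.45,[0,-5,-9],0],[0.45,[0,-10,-12],0],[0.45,[0,-11,-14],0],[0.45,[0,-11,-14],0]]'

```text
clock: 22.32
eef_pos: [389.5, 302.0, 203.9]
tcp_rot: [3.131, 0.001, 1.634]
contact_force: [0.4, 0.4, -0.1]
opening: 0.551
```

```bash
python3 - <<'E'
from h import *
f=wrist()
im=rectify(f,(504.1,235.1),110,76,3.5,np.radians(3.6))
for v in range(-100,101,20):
    p=int((v+110)*3.5); cv2.line(im,(p,0),(p,8),(255,0,0)); cv2.line(im,(0,p),(8,p),(255,0,0))
save("o_r.png",im,(150,0,620,600),1.)
t=r.grab_frame("top")
for n in ["batten","strip0","tape"]:
  for o in r.outline_of(n,"top")[:5]:
    m=o["mask"].astype(np.uint8); rc=cv2.minAreaRect(cv2.findNonZero(m)); b=cv2.boxPoints(rc)
    print(n,round(o["score"],2),np.round(o["at"],1),m.sum(),np.array([pix2world(t,p,18)[:2] for p in b]).round(0).tolist())
save("o_t.png",t["color"],(225,145,425,305),4)
E
```

```text
batten 0.78 [318.2 184.6] 422 [[501.0, 38.0], [699.0, 10.0], [694.0, -22.0], [497.0, 6.0]]
batten 0.42 [244.7 202.5] 98 [[546.0, 299.0], [546.0, 258.0], [512.0, 257.0], [512.0, 298.0]]
strip0 0.96 [256.5 209.3] 355 [[524.0, 340.0], [530.0, 151.0], [499.0, 149.0], [493.0, 338.0]]
strip0 0.87 [398.9 285. ] 455 [[203.0, -220.0], [311.0, -373.0], [284.0, -392.0], [176.0, -239.0]]
strip0 0.56 [266.5 256.6] 421 [[281.0, 263.0], [398.0, 156.0], [373.0, 128.0], [256.0, 235.0]]
strip0 0.4 [442.7 245.8] 586 [[396.0, -395.0], [435.0, -509.0], [369.0, -529.0], [331.0, -415.0]]
tape 0.47 [263.4 136.1] 195 [[801.0, 242.0], [802.0, 159.0], [713.0, 157.0], [713.0, 240.0]]
```

View pics/o_r.png

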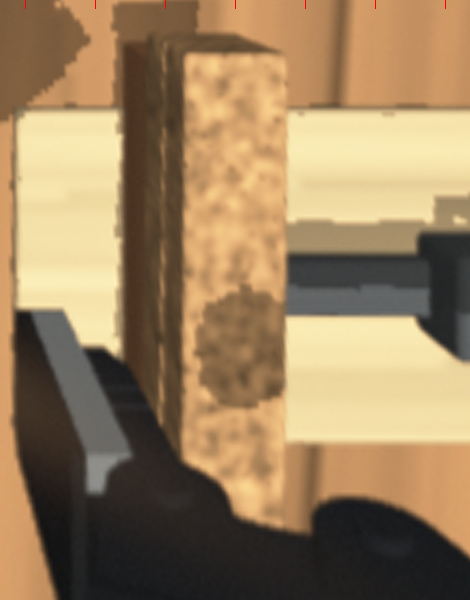

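View pics/o_t.png

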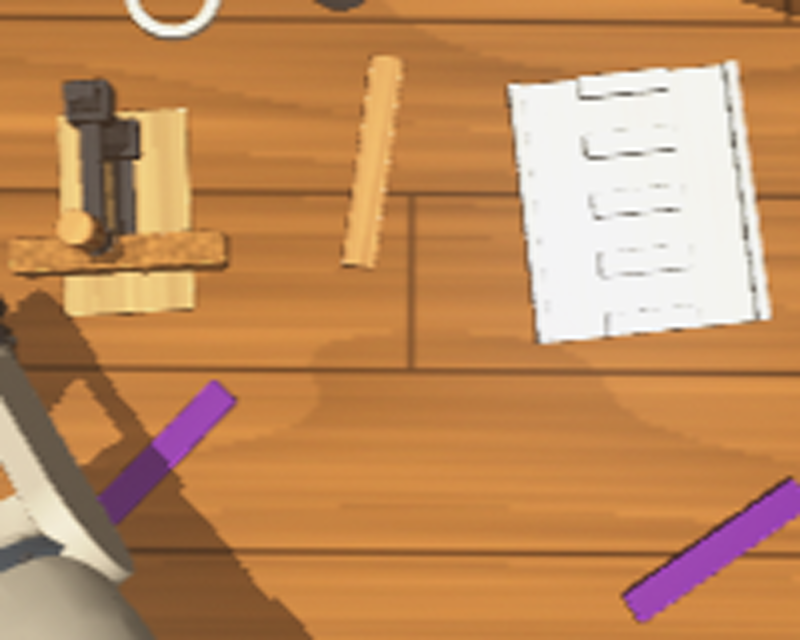

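```bash
python3 - <<'E'
from h import *
plan(400,30,240,np.radians(172))
plan(540,14,240,np.radians(172))
E
```

```text
plan [-27.11, -0.6, -3.84] roll -78.44  cur [389.3 300.8 200.5] [3.136 0.004 1.633] t 22.57
plan [-29.58, 13.28, -3.75] roll -78.44  cur [389.3 300.8 200.5] [3.136 0.004 1.633] t 22.57
```

>>> drive_tool --moves '[[0.4,[-27.1,-0.6,-3.8],0],[0.4,[-27.1,-0.6,-3.8],-10],[0.4,[-27.1,-0.6,-3.8],-20],[0.4,[-27.1,-0.6,-3.8],-30],[0.4,[-27.1,-0.6,-3.8],-40],[0.4,[-29.6,13.3,-3.8],-50],[0.4,[-29.6,13.3,-3.8],-60],[0.4,[-29.6,13.3,-3.8],-70],[0.4,[-29.6,13.3,-3.8],-78.4],[0.4,[-29.6,13.3,-3.8],-78.4],[0.4,[-29.6,13.3,-3.8],-78.4]]'

```text
clock: 23.95
eef_pos: [540.0, 13.7, 240.0]
tcp_rot: [-3.139, 0.006, 2.997]
contact_force: [0.1, -0.5, 0.0]
opening: 0.603
```

```bash
python3 - <<'E'
from h import *
f=wrist(); save("p_w.png",f["color"])
im=rectify(f,(598,8),120,18,2.5,np.radians(82))
for v in range(-100,101,20):
    p=int((v+120)*2.5); cv2.line(im,(p,0),(p,8),(255,0,0)); cv2.line(im,(0,p),(8,p),(255,0,0))
save("p_r.png",im)
E
```

```text
(no output)
```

View pics/p_w.png

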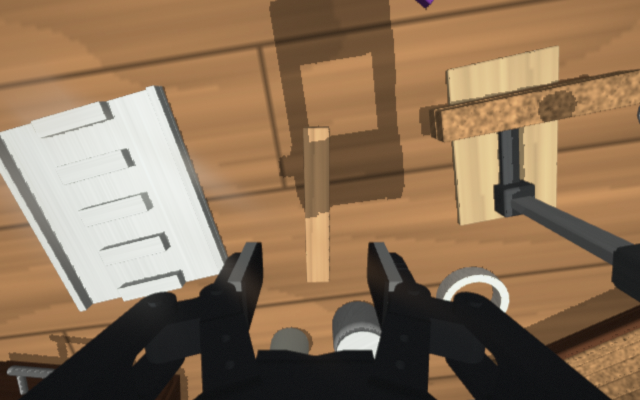

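View pics/p_r.png

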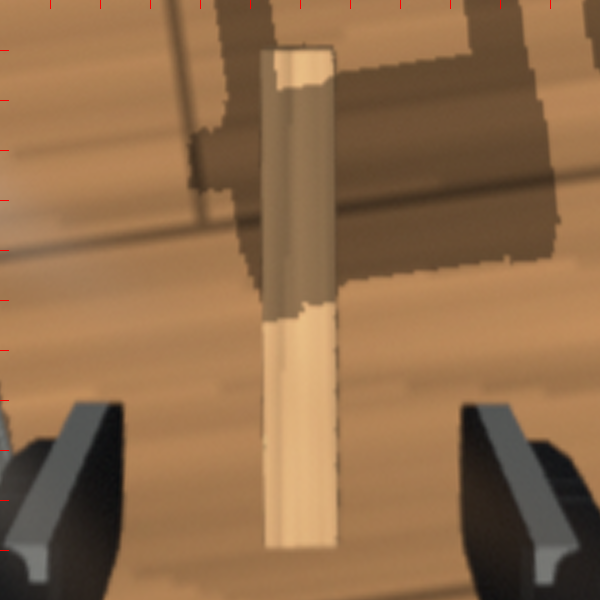

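```bash
python3 - <<'E'
from h import *
plan(525.8,17.2,5,np.radians(172.4))
E
```

```text
plan [1.6, 0.21, 23.51] roll -0.62  cur [540.   13.8 240.2] [-3.139  0.006  2.998] t 24.0
```

>>> drive_tool --moves '[[0.4,[1.6,0.2,6],-0.6],[0.4,[1.6,0.2,12],-0.6],[0.4,[1.6,0.2,17],-0.6],[0.4,[1.6,0.2,19],-0.6],[0.4,[1.6,0.2,19],-0.6]]'

```text
clock: 24.62
eef_pos: [524.2, 17.3, 48.8]
tcp_rot: [-3.138, 0.003, 3.007]
contact_force: [0.3, -0.2, 0.1]
opening: 0.596
```

```bash
python3 - <<'E'
from h import *
f=wrist(); save("q_w.png",f["color"])
plan(525.8,17.2,5,np.radians(172.4))
E
```

```text
plan [-0.03, 0.01, 4.51] roll -0.09  cur [525.3  17.3  50.1] [-3.138  0.005  3.007] t 24.68
```

View pics/q_w.png

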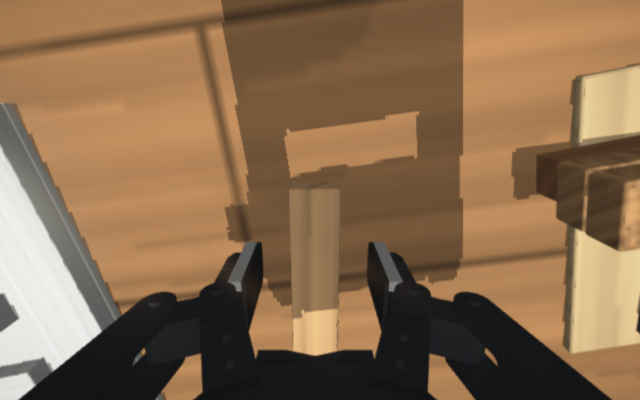

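Batten at col 291–339, centred between the fingers. Grip.

>>> drive_tool --moves '[[0.4,[0,0,2.5],0],[0.4,[0,0,4.1],0],[0.4,[0,0,4.4],0],[0.4,[0,0,4.4],0],[0.7,[0,0,4.4],0],[1,[0,0,4.4],0],[1,[0,0,4.4],0],[1,[0,0,4.4],0],[1,[0,0,4.4],0]]' --grip_force 80

```text
clock: 25.8
eef_pos: [526.0, 17.2, 7.1]
tcp_rot: [-3.139, 0.006, 3.007]
contact_force: [-1.9, -0.4, 9.4]
opening: 0.324
```

>>> drive_tool --moves '[[1,[0,0,-0.5],0],[1,[0,0,-2],0],[1,[0,0,-5],0],[1,[0,0,-8],0],[1,[0,0,-11],0],[1,[0,0,-15],0],[1,[0,0,-16],0],[1,[0,0,-16],0]]'

```text
clock: 26.8
eef_pos: [525.3, 17.8, 167.9]
tcp_rot: [-3.139, 0.008, 3.007]
contact_force: [-0.6, 0.4, -0.6]
opening: 0.323
```

```bash
python3 - <<'E'
from h import *
f=wrist(); save("s_z.png",f["color"],(260,180,380,365),4)
he=f["hand_eye"]
for x in (28,):
  for z in (-15,3):
    print(x,z,[proj(f,[x,y,z],he).round(1).tolist() for y in (-15,15)])
plan(400,40,180,np.radians(93.6)); plan(390,300,180,np.radians(93.6)); s=r.sense(); print(s["contact_force"],s["opening"])
E
```

```text
28 -15 [[278.6, 213.7], [348.9, 213.6]]
28 3 [[282.7, 200.6], [345.0, 200.5]]
plan [12.64, 0.53, -1.39] roll 78.71  cur [524.6  17.8 166.8] [-3.139  0.006  3.007] t 26.85
plan [17.11, 26.16, -1.5] roll 78.71  cur [524.6  17.8 166.8] [-3.139  0.006  3.007] t 26.85
[-0.38139138  0.50849136 -0.79938315] 0.3199274336805371
```

View pics/s_z.png

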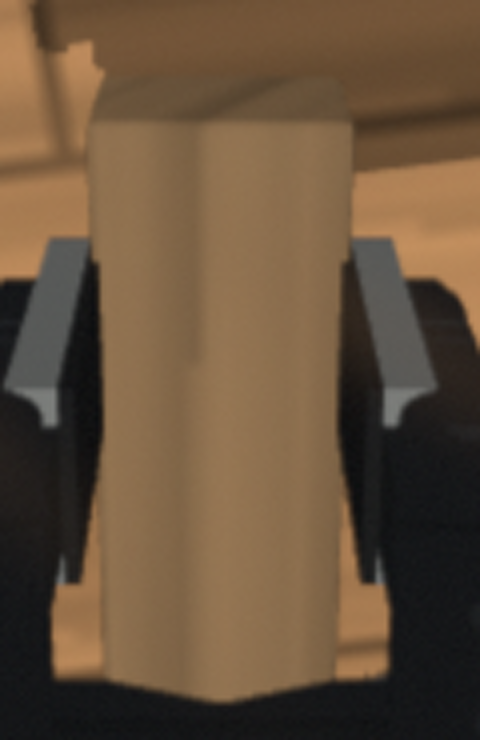

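>>> drive_tool --moves '[[1,[6,0.5,-1.4],10],[1,[12.6,0.5,-1.4],20],[1,[12.6,0.5,-1.4],30],[1,[12.6,0.5,-1.4],40],[1,[12.6,3,-1.4],50],[1,[14,7,-1.4],60],[1,[15,12,-1.4],70],[1,[16,18,-1.4],78.7],[1,[17.1,23,-1.5],78.7],[1,[17.1,26.2,-1.5],78.7],[1,[17.1,26.2,-1.5],78.7],[1,[17.1,26.2,-1.5],78.7]]'

```text
clock: 28.35
eef_pos: [389.3, 299.4, 178.7]
tcp_rot: [3.139, 0.006, 1.634]
contact_force: [-0.4, -0.8, -0.1]
opening: 0.327
```

```bash
python3 - <<'E'
from h import *
f=wrist(); save("u_w.png",f["color"])
plan(390,307,106,np.radians(93.6))
plan(499.6,307.0,106,np.radians(93.6))
E
```

```text
plan [0.83, 0.08, 7.3] roll -0.02  cur [389.5 299.1 179. ] [3.138 0.006 1.633] t 28.4
plan [0.14, 11.01, 7.34] roll -0.02  cur [389.5 299.1 179. ] [3.138 0.006 1.633] t 28.4
```

View pics/u_w.png

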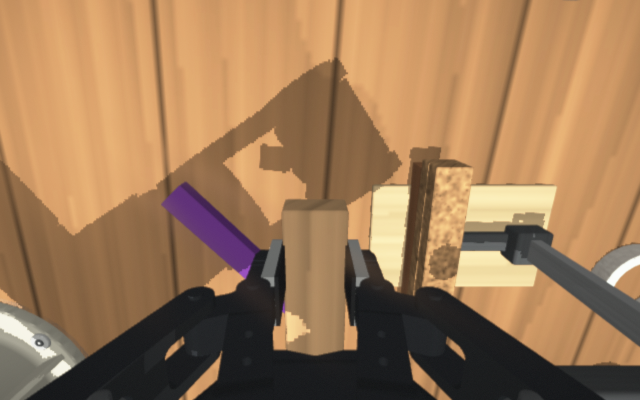

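>>> drive_tool --moves '[[1,[0.1,0,4],0],[1,[0.1,0,7.2],0],[1,[0.1,0,7.2],0],[1,[0.1,5,7.2],0],[1,[0.1,9,7.2],0],[1,[0.1,11,7.2],0],[1,[0.1,11,7.2],0],[1,[0.1,11,7.2],0]]'

```text
clock: 29.4
eef_pos: [498.8, 306.1, 108.0]
tcp_rot: [3.139, 0.006, 1.633]
contact_force: [0.3, -0.5, -0.3]
opening: 0.325
```

```bash
python3 - <<'E'
from h import *
f=wrist(); save("v_w.png",f["color"],(240,150,400,370),3)
plan(499.6,307.0,84,np.radians(93.6));print(r.sense()["contact_force"])
E
```

```text
plan [0.09, 0.1, 2.39] roll -0.02  cur [498.6 306.2 107.9] [3.139 0.006 1.633] t 29.45
[-0.85492493 -0.22227404 -0.63619464]
```

View pics/v_w.png

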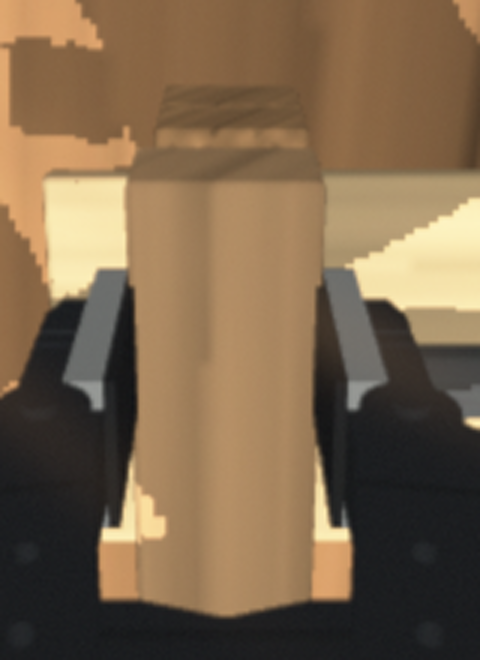

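>>> drive_tool --moves '[[1,[0.1,0.1,1],0],[1,[0.1,0.1,1.8],0],[1,[0.1,0.1,2.1],0],[1,[0.1,0.1,2.25],0],[1,[0.1,0.1,2.35],0],[1,[0.1,0.1,2.35],0]]'

```text
clock: 30.2
eef_pos: [499.7, 307.2, 84.4]
tcp_rot: [3.139, 0.006, 1.633]
contact_force: [0.2, 0.4, -0.8]
opening: 0.323
```

>>> drive_tool --moves '[[1,[0,0,0.1],0],[1,[0,0,0.15],0],[1,[0,0,0.2],0],[1,[0,0,0.2],0]]'

```text
clock: 30.7
eef_pos: [499.8, 307.3, 83.2]
tcp_rot: [3.138, 0.006, 1.633]
contact_force: [-2.3, -1.6, 7.5]
opening: 0.326
```

>>> drive_tool --moves '[[1,[0,0,-0.03],0],[0.6,[0,0,-0.05],0],[0.5,[0,0,-0.05],0],[0.45,[0,0,-0.05],0],[0.45,[0,0,-0.05],0],[0.45,[0,0,-2],0],[0.45,[0,0,-5],0],[0.45,[0,0,-7],0],[0.45,[0,-5,-9],0],[0.45,[0,-10,-12],0],[0.45,[0,-11,-18],0],[0.45,[0,-11,-18],0]]'

```text
clock: 32.2
eef_pos: [390.6, 303.0, 267.4]
tcp_rot: [3.131, 0.001, 1.634]
contact_force: [-0.2, -0.8, -0.4]
opening: 0.551
```

```bash
python3 - <<'E'
from h import *
f=wrist(); save("w_w.png",f["color"])
im=rectify(f,(504.1,235.1),110,94,3.5,np.radians(3.6))
for v in range(-100,101,20):
    p=int((v+110)*3.5); cv2.line(im,(p,0),(p,8),(255,0,0)); cv2.line(im,(0,p),(8,p),(255,0,0))
save("w_r.png",im,(150,0,620,600),1.)
for o in r.spot_point("handle_top","wrist")[:3]:
    print(o["score"],o["at"],[pix2world(f,o["at"],z).round(1).tolist() for z in (285,290,295)])
E
```

```text
0.58 [546.1, 341.7] [[504.6, 272.9, 285.0], [499.7, 277.2, 290.0], [494.9, 281.4, 295.0]]
0.29 [401.7, 223.6] [[425.7, 330.0, 285.0], [424.0, 331.9, 290.0], [422.4, 333.9, 295.0]]
```

View pics/w_w.png

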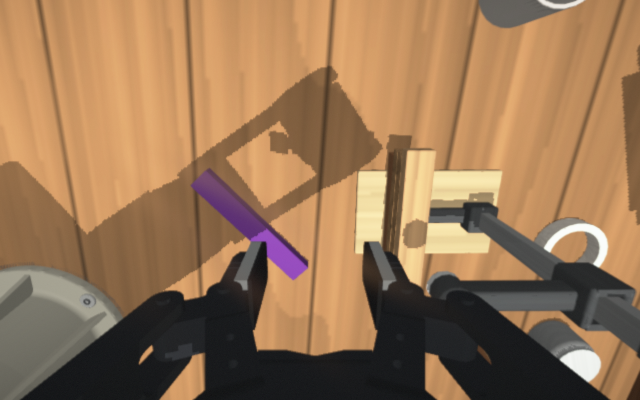

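View pics/w_r.png

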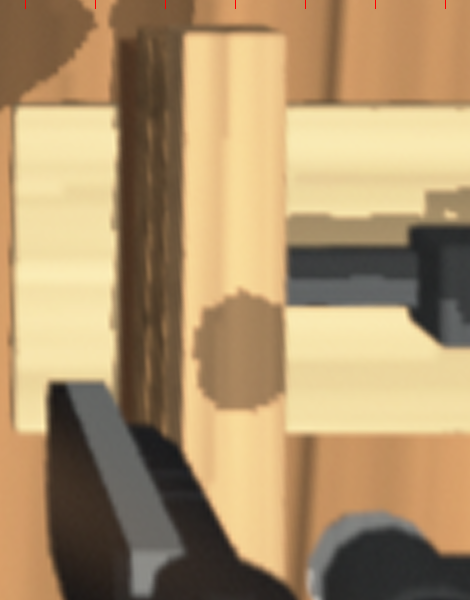

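```bash
python3 - <<'E'
from h import *
plan(400,260,350,-2.70)
plan(504.1,235.1,350,-2.70)
E
```

```text
plan [-4.25, 0.82, -8.63] roll -111.71  cur [389.6 301.6 263.4] [3.137 0.004 1.633] t 32.3
plan [-7.39, 11.05, -8.57] roll -111.71  cur [389.6 301.6 263.4] [3.137 0.004 1.633] t 32.3
```

>>> drive_tool --moves '[[0.3,[0,0,-5],-10],[0.3,[0,0,-8.6],-20],[0.3,[0,0,-8.6],-30],[0.3,[0,0,-8.6],-40],[0.3,[0,0,-8.6],-50],[0.3,[-4,1,-8.6],-60],[0.3,[-5,3,-8.6],-70],[0.3,[-6,6,-8.6],-80],[0.3,[-7.4,9,-8.6],-90],[0.3,[-7.4,11,-8.6],-100],[0.3,[-7.4,11,-8.6],-110],[0.3,[-7.4,11,-8.6],-111.7]]'

```text
clock: 33.8
eef_pos: [503.6, 234.5, 348.4]
tcp_rot: [-3.136, -0.0, -2.701]
contact_force: [0.2, -0.0, -0.1]
opening: 0.698
```

```bash
python3 - <<'E'
from h import *
f=wrist(); save("x_w.png",f["color"])
print(r.sense()["qpos"].round(3),r.sense()["opening"])
for o in r.spot_point("handle_top","wrist")[:3]:
    print(o["score"],o["at"],[pix2world(f,o["at"],z).round(1).tolist() for z in (285,290,295)])
plan(504.1,235.1,350,-2.70)
E
```

```text
[ 0.437  0.151  1.638 -0.006  1.352 -1.573] 0.6965495509088688
0.6 [319.2, 213.3] [[503.4, 237.8, 285.0], [501.7, 236.9, 290.0], [500.0, 236.1, 295.0]]
plan [-0.08, -0.0, -0.08] roll -0.17  cur [503.4 234.8 349.2] [-3.136e+00  1.000e-03 -2.703e+00] t 33.9
```

View pics/x_w.png

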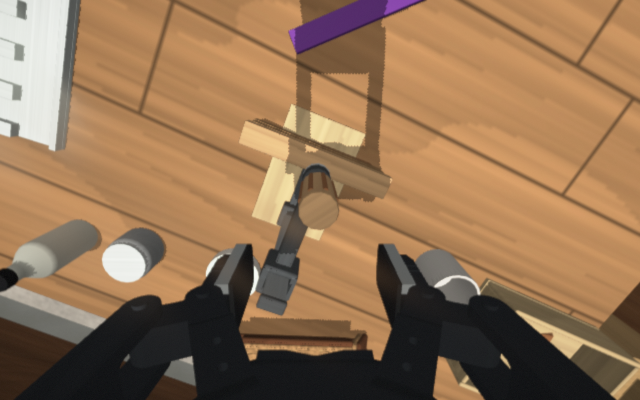

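```bash
python3 - <<'E'
from h import *
f=wrist()
for z in (284,288,292): print(pix2world(f,(319.5,208),z).round(1))
print(proj(f,[504.1,235.1,288]))
im=rectify(f,(504.1,235.1),110,94,2.5,np.radians(3.6))
for v in range(-100,101,20):
    p=int((v+110)*2.5); cv2.line(im,(p,0),(p,8),(255,0,0)); cv2.line(im,(0,p),(8,p),(255,0,0))
save("x_r.png",im)
save("x_z.png",f["color"],(280,150,360,240),6)
E
```

```text
[500.2 236.8 284. ]
[498.9 236.2 288. ]
[497.7 235.6 292. ]
[314.78547562 213.81559464]
```

View pics/x_r.png

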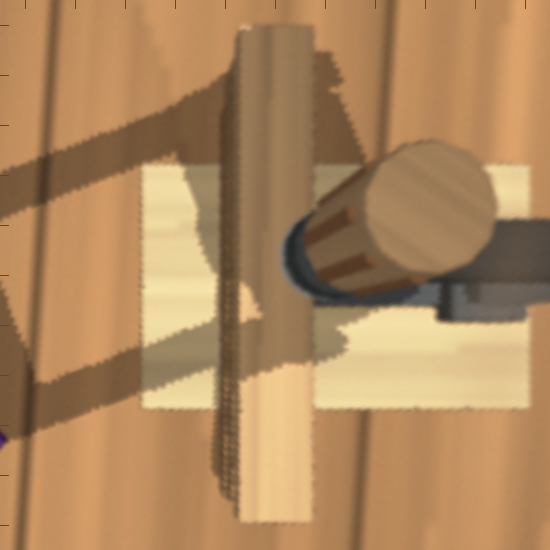

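View pics/x_z.png

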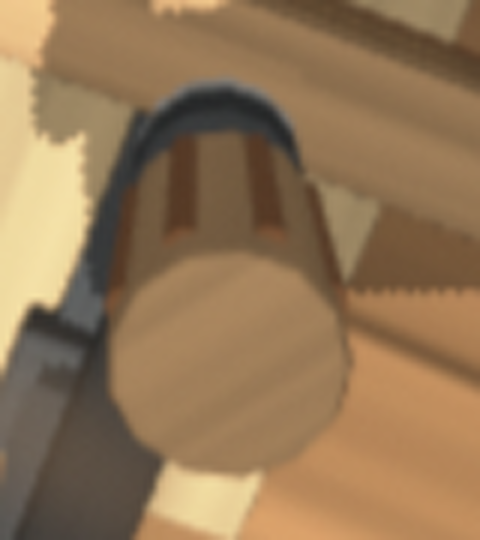

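```bash
python3 - <<'E'
from h import *
im=cv2.imread("pics/c_w.png")[:,:,::-1]; save("c_h.png",im,(410,150,490,230),6)
f=wrist()
for z in (280,285,290): print(pix2world(f,(318.3,210.3),z).round(1))
E
```

```text
[503.5 237.6 280. ]
[501.8 236.9 285. ]
[500.2 236.1 290. ]
```

View pics/c_h.png

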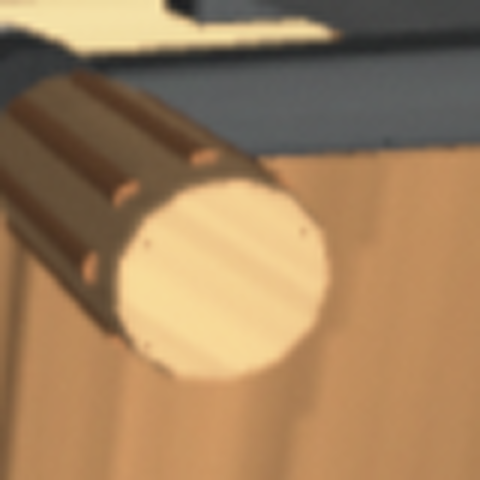

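>>> drive_tool --moves '[[0.3,[0,0,4],0],[0.3,[0,0,8],0],[0.3,[0,0,10],0],[0.3,[0,0,10.3],0],[0.3,[0,0,10.3],0],[0.3,[0,0,10.3],0]]' --grip_force 50

```text
clock: 34.75
eef_pos: [504.4, 234.8, 248.1]
tcp_rot: [-3.136, 0.004, -2.703]
contact_force: [-0.3, -0.5, -0.1]
opening: 0.701
```

```bash
python3 - <<'E'
from h import *
f=wrist(); save("y_w.png",f["color"]); s=r.sense(); print(s["contact_force"],s["eef_pos"])
E
```

```text
[ 0.74305058 -0.61488994  0.2487134 ] [504.38364988 234.76092861 247.94577444]
```

View pics/y_w.png

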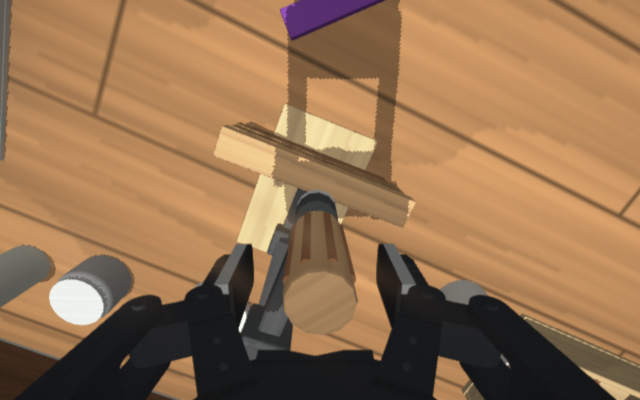

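>>> drive_tool --moves '[[0.3,[0,0.2,0],0],[0.5,[0,0.2,0],0],[0.6,[0,0.2,0],0],[1,[0,0.2,0],0],[1,[0,0.2,0],0],[1,[0,0.2,0],0]]' --grip_force 50

```text
clock: 35.55
eef_pos: [503.6, 236.5, 248.0]
tcp_rot: [-3.135, 0.004, -2.703]
contact_force: [0.0, -1.0, 1.3]
opening: 0.314
```

>>> drive_tool --moves '[[1,[0,0,1],0],[1,[0,0,2],0],[1,[0,0,3],0],[1,[0,0,4],0],[1,[0,0,5],0],[1,[0,0,5.8],0],[1,[0,0,6.2],0],[1,[0,0,6.2],0]]'

```text
clock: 36.55
eef_pos: [503.7, 236.3, 185.9]
tcp_rot: [-3.136, 0.004, -2.703]
contact_force: [-2.1, 0.0, 3.6]
opening: 0.317
```

```bash
python3 - <<'E'
from h import *
f=wrist(); save("z_w.png",f["color"]); s=r.sense(); print(s["contact_force"],s["eef_pos"],s["wrist_torque"])
s=r.grab_frame("scene"); save("z_s.png",s["color"],(320,160,440,300),5)
E
```

```text
[-1.79617311 -0.50048326  3.62439825] [503.7716755  236.32935884 186.01622053] [-0.09191058  0.23600198 -0.02910014]
```

View pics/z_w.png

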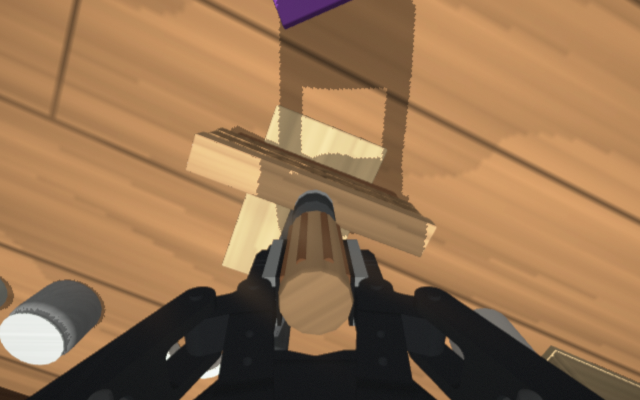

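View pics/z_s.png

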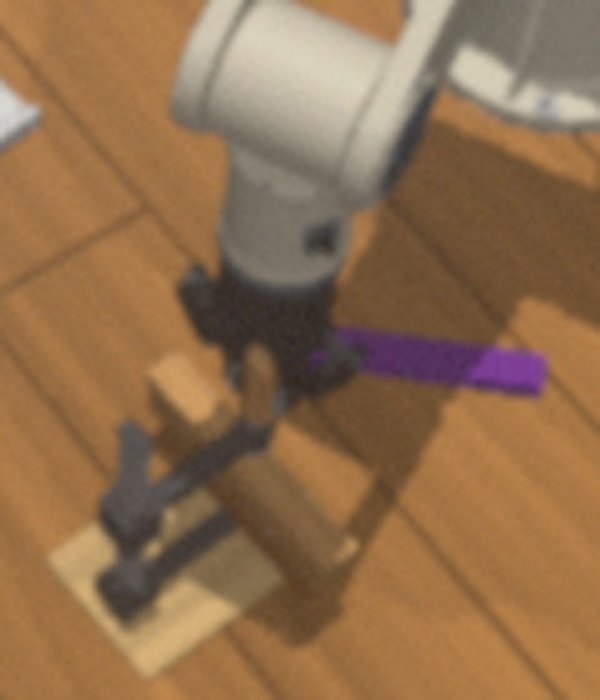

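>>> drive_tool --moves '[[1,[0,0,0.2],0],[1,[0,0,0.4],0],[1,[0,0,0.5],0],[1,[0,0,0.5],0]]'

```text
clock: 37.15
eef_pos: [503.7, 236.4, 181.3]
tcp_rot: [-3.136, 0.004, -2.703]
contact_force: [-2.7, -1.0, 7.2]
opening: 0.315
```

>>> drive_tool --moves '[[1,[0,0,0.1],0],[1,[0,0,0.1],0]]'

```text
clock: 37.4
eef_pos: [503.7, 236.4, 180.7]
tcp_rot: [-3.136, 0.004, -2.703]
contact_force: [-3.5, -1.9, 7.2]
opening: 0.315
```

>>> drive_tool --moves '[[1,[0,0,0.1],0],[1,[0,0,0.1],0]]'

```text
clock: 37.65
eef_pos: [503.7, 236.4, 180.0]
tcp_rot: [-3.136, 0.004, -2.703]
contact_force: [-3.8, -1.5, 7.3]
opening: 0.316
```

>>> drive_tool --moves '[[1,[0,0,0.1],0],[1,[0,0,0.15],0]]'

```text
clock: 37.9
eef_pos: [503.7, 236.4, 179.0]
tcp_rot: [-3.136, 0.004, -2.703]
contact_force: [-3.0, -0.9, 7.2]
opening: 0.319
```

>>> drive_tool --moves '[[1,[0,0,0.1],0],[1,[0,0,0.15],0]]'

```text
clock: 38.15
eef_pos: [503.7, 236.4, 177.9]
tcp_rot: [-3.136, 0.005, -2.703]
contact_force: [-3.3, -0.8, 7.9]
opening: 0.317
```

>>> drive_tool --moves '[[1,[0,0,0.1],0],[1,[0,0,0.15],0]]'

```text
clock: 38.4
eef_pos: [503.7, 236.4, 176.8]
tcp_rot: [-3.136, 0.005, -2.703]
contact_force: [-3.6, -1.2, 8.0]
opening: 0.313
```

>>> drive_tool --moves '[[1,[0,0,0.1],0],[1,[0,0,0.15],0]]'

```text
clock: 38.65
eef_pos: [503.7, 236.4, 175.7]
tcp_rot: [-3.136, 0.005, -2.704]
contact_force: [-3.5, -1.6, 7.6]
opening: 0.318
```

>>> drive_tool --moves '[[1,[0,0,0.1],0],[1,[0,0,0.15],0]]'

```text
clock: 38.9
eef_pos: [503.7, 236.4, 174.6]
tcp_rot: [-3.136, 0.005, -2.704]
contact_force: [-3.1, -0.7, 8.9]
opening: 0.312
```

```bash
python3 - <<'E'
from h import *
f=wrist(); save("aa_w.png",f["color"],(240,150,400,370),3); s=r.sense(); print(s["contact_force"],s["eef_pos"],s["wrist_torque"])
E
```

```text
[-2.30273309 -1.01745433  6.56356039] [503.67699143 236.41306771 174.55899305] [-0.35326945  0.27137007 -0.09591705]
```

View pics/aa_w.png

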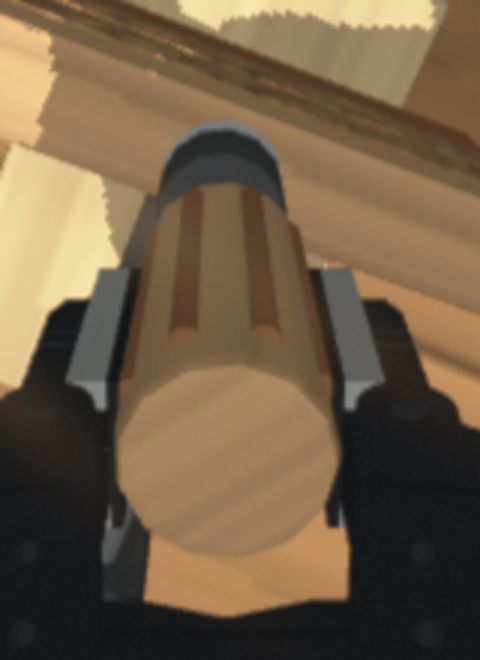

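>>> drive_tool --moves '[[1,[0,0,0.1],0],[1,[0,0,0.15],0]]'

```text
clock: 39.2
eef_pos: [503.7, 236.4, 173.5]
tcp_rot: [-3.136, 0.005, -2.704]
contact_force: [-3.8, -1.9, 7.4]
opening: 0.315
```

```bash
python3 - <<'E'
from h import *
F=[]
for i in range(4):
    s=r.grab_frame("scene"); q=r.sense(); F.append(q["contact_force"])
print(np.mean(F,0),q["eef_pos"])
save("ab_s.png",s["color"],(325,215,405,295),9)
E
```

```text
[-3.44869111 -1.5403645   7.51190715] [503.6732831  236.42692883 173.43523569]
```

View pics/ab_s.png

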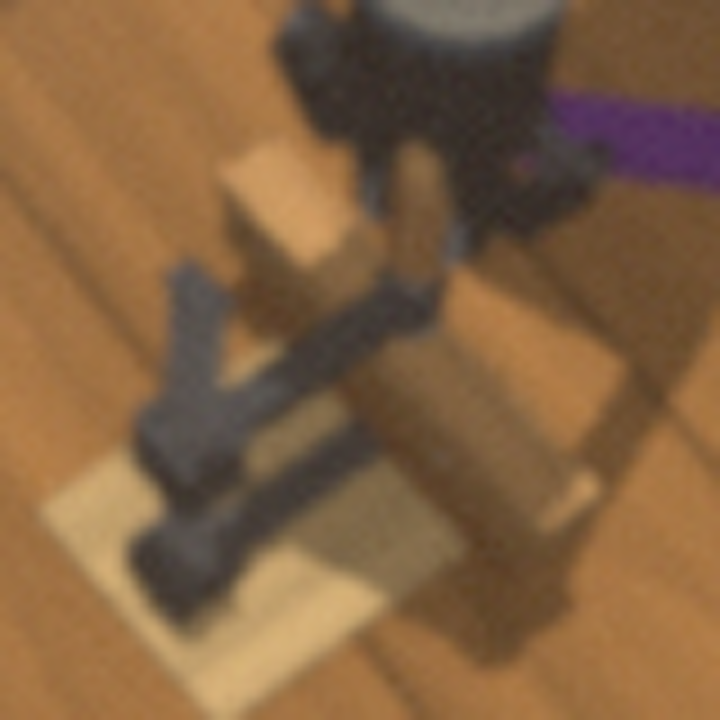

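>>> drive_tool --moves '[[1,[0,0,0.1],0],[1,[0,0,0.15],0]]'

```text
clock: 39.65
eef_pos: [503.7, 236.4, 172.3]
tcp_rot: [-3.136, 0.005, -2.704]
contact_force: [-3.8, -0.8, 8.3]
opening: 0.314
```

>>> drive_tool --moves '[[1,[0,0,0.1],0],[1,[0,0,0.15],0]]'

```text
clock: 39.9
eef_pos: [503.7, 236.4, 171.3]
tcp_rot: [-3.136, 0.006, -2.704]
contact_force: [-3.5, -1.4, 10.3]
opening: 0.313
```

>>> drive_tool --moves '[[1,[0,0,0.1],0],[1,[0,0,0.15],0]]'

```text
clock: 40.15
eef_pos: [503.8, 236.5, 170.7]
tcp_rot: [-3.136, 0.006, -2.704]
contact_force: [-5.1, -2.0, 13.9]
opening: 0.313
```

>>> drive_tool --moves '[[1,[0,0,-0.05],0],[0.5,[0,0,-0.1],0],[0.5,[0,0,-0.1],0],[0.5,[0,0,-0.1],0]]'

```text
clock: 40.65
eef_pos: [503.8, 236.5, 171.4]
tcp_rot: [-3.136, 0.006, -2.704]
contact_force: [-0.1, -0.0, 0.2]
opening: 0.5
```

```bash
python3 - <<'E'
from h import *
f=wrist(); save("ac_w.png",f["color"],(240,150,400,370),3); s=r.sense(); print(s["contact_force"],s["eef_pos"],s["wrist_torque"],s["qpos"].round(2))
E
```

```text
[ 0.19643285 -0.41285778  0.11551035] [503.76923909 236.47418477 171.43917921] [-0.05575545 -0.01569352  0.01862734] [ 0.44  0.31  1.84 -0.01  0.98 -1.57]
```

View pics/ac_w.png

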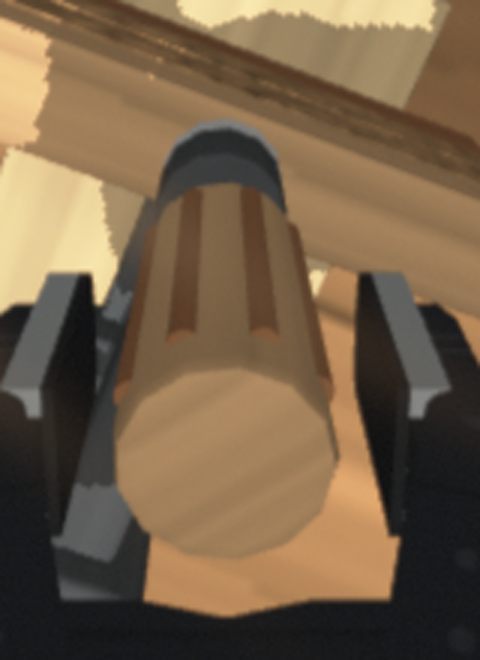

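>>> drive_tool --moves '[[1,[0,0,0],0],[1,[0,0,0],0],[1,[0,0,0],0],[1,[0,0,0],10],[1,[0,0,0.02],20],[1,[0,0,0.03],30],[1,[0,0,0.04],40],[1,[0,0,0.05],50],[1,[0,0,0.06],60],[1,[0,0,0.06],60]]' --grip_force 60

```text
clock: 41.95
eef_pos: [504.0, 236.2, 170.8]
tcp_rot: [3.139, 0.008, 2.533]
contact_force: [1.3, -2.4, -0.8]
opening: 0.317
```

```bash
python3 - <<'E'
from h import *
f=wrist(); save("ad_w.png",f["color"],(240,150,400,370),3); s=r.sense(); print(s["contact_force"],s["eef_pos"],s["wrist_torque"],s["qpos"].round(2))
E
```

```text
[ 2.25848667 -3.25334199 -0.47682095] [503.95484519 236.21419496 170.77121203] [-0.25582472 -0.48790228 -0.09246414] [ 0.44  0.31  1.84 -0.01  0.98 -0.52]
```

View pics/ad_w.png

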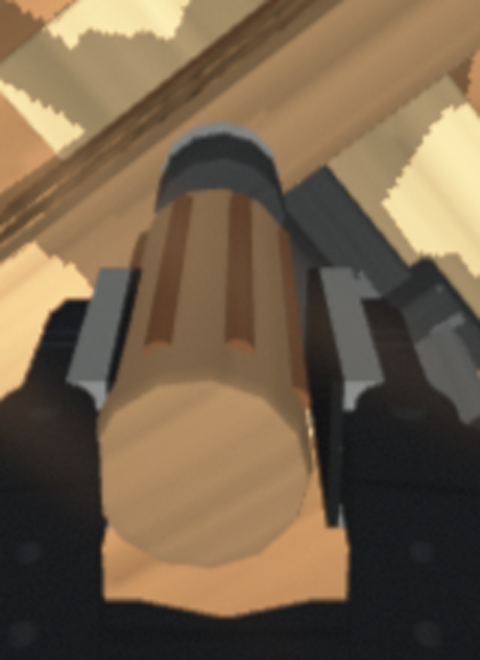

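>>> drive_tool --moves '[[1,[0,0,0.01],10],[1,[0,0,0.02],20],[1,[0,0,0.03],30],[1,[0,0,0.04],40],[1,[0,0,0.05],50],[1,[0,0,0.06],60],[1,[0,0,0.07],70],[1,[0,0,0.08],80],[1,[0,0,0.09],90],[1,[0,0,0.1],100],[1,[0,0,0.11],110],[1,[0,0,0.12],115]]'

```text
clock: 43.5
eef_pos: [502.0, 235.8, 169.8]
tcp_rot: [3.136, -0.002, 0.529]
contact_force: [-10.5, -3.4, 10.2]
opening: 0.313
```

```bash
python3 - <<'E'
from h import *
f=wrist(); save("ae_w.png",f["color"],(240,150,400,370),3); s=r.sense(); print(s["contact_force"],s["eef_pos"],s["wrist_torque"],s["qpos"].round(2))
E
```

```text
[-10.39938185  -4.08433882  10.80975086] [501.94432197 235.76550926 169.79251731] [-0.54144039  0.9183344  -0.05401166] [ 0.44  0.31  1.84 -0.01  0.98  1.49]
```

View pics/ae_w.png

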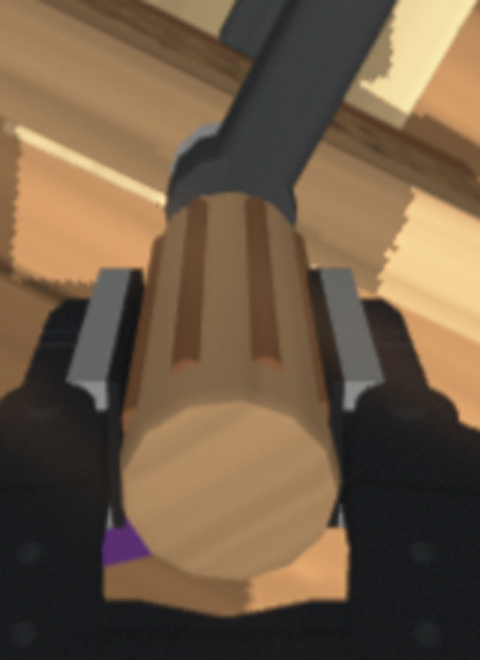

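>>> drive_tool --moves '[[1,[0,0,-0.05],0],[0.4,[0,0.1,-0.1],0],[0.4,[0,0.15,-0.1],0],[0.4,[0,0.15,-0.1],-10],[0.4,[0,0.15,-0.1],-20],[0.4,[0,0.15,-0.1],-30],[0.4,[0,0.15,-0.1],-40],[0.4,[0,0.15,-0.1],-50],[0.4,[0,0.15,-0.1],-60],[0.4,[0,0.15,-0.1],-70],[0.4,[0,0.15,-0.1],-80],[0.4,[0,0.15,-0.1],-90]]'

```text
clock: 45.05
eef_pos: [502.9, 234.6, 170.7]
tcp_rot: [3.14, 0.005, 2.103]
contact_force: [0.1, 0.3, -0.4]
opening: 0.599
```

```bash
python3 - <<'E'
from h import *
f=wrist(); save("af_w.png",f["color"],(240,150,400,370),3)
plan(503.8,236.3,171,-2.704)
s=r.sense(); print(s["contact_force"])
E
```

```text
plan [0.1, 0.17, -0.03] roll -84.08  cur [502.9 234.6 170.7] [3.14  0.005 2.112] t 45.1
[0.29022769 0.54474162 0.36757468]
```

View pics/af_w.png

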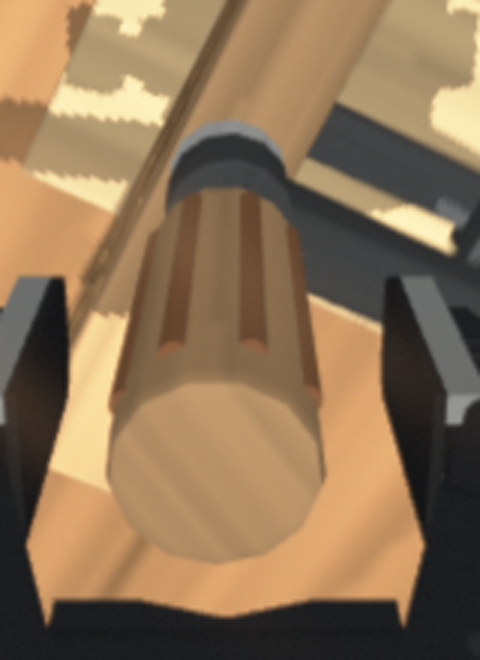

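>>> drive_tool --moves '[[0.4,[0,0.05,0],-10],[0.4,[0,0.05,0],-20],[0.4,[0,0.05,0],-30],[0.4,[0,0.05,0],-40],[0.4,[0,0.05,0],-50],[0.4,[0,0.05,0],-60],[0.4,[0,0.05,0],-70],[0.4,[0,0.05,0],-80],[0.4,[0,0.05,0],-84],[0.4,[0,0.05,0],-84]]'

```text
clock: 46.35
eef_pos: [503.4, 234.9, 170.6]
tcp_rot: [-3.136, 0.002, -2.708]
contact_force: [-0.8, 0.5, -0.6]
opening: 0.6
```

```bash
python3 - <<'E'
from h import *
f=wrist(); save("ag_w.png",f["color"],(240,150,400,370),3)
s=r.sense(); print(s["contact_force"],s["eef_pos"])
E
```

```text
[-0.46860229 -0.41158508  1.15074381] [503.38116073 234.89949426 170.62241414]
```

View pics/ag_w.png

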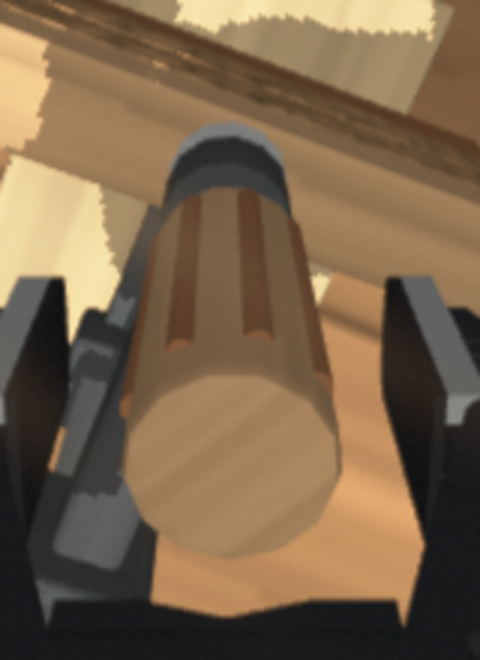

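>>> drive_tool --moves '[[0.4,[0,0.1,0],0],[1,[0,0.1,0],0],[1,[0,0.1,0],0],[1,[0,0.1,0],0],[1,[0,0.1,0],10],[1,[0,0.1,0],20],[1,[0,0.1,0.01],30],[1,[0,0.1,0.02],40],[1,[0,0.1,0.02],50],[1,[0,0.1,0.03],60],[1,[0,0.1,0.04],70],[1,[0,0.1,0.04],80]]' --grip_force 60

```text
clock: 47.9
eef_pos: [502.9, 235.8, 170.1]
tcp_rot: [3.14, 0.005, 2.173]
contact_force: [0.7, -0.8, -0.1]
opening: 0.308
```

```bash
python3 - <<'E'
from h import *
f=wrist(); save("ah_w.png",f["color"],(240,150,400,370),3)
s=r.sense(); print(s["contact_force"],s["eef_pos"],s["wrist_torque"],s["qpos"].round(2))
E
```

```text
[ 0.93598725 -0.5776551  -0.5529139 ] [502.93413322 235.80245955 170.109172  ] [ 0.14339448  0.14647655 -0.01716285] [ 0.44  0.31  1.84 -0.01  0.98 -0.15]
```

View pics/ah_w.png

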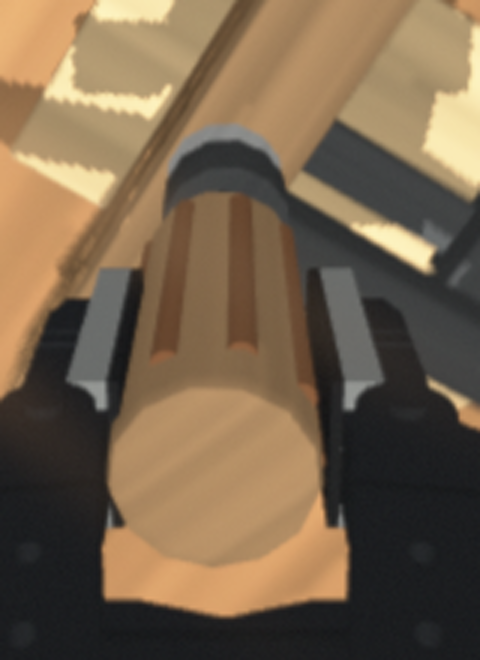

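>>> drive_tool --moves '[[1,[0,0,0],10],[1,[0,0,0.01],20],[1,[0,0,0.01],30],[1,[0,0,0.02],40],[1,[0,0,0.02],50],[1,[0,0,0.03],60],[1,[0,0,0.03],70],[1,[0,0,0.04],80],[1,[0,0,0.04],90],[1,[0,0,0.04],92],[1,[0,0,0.04],92]]'

```text
clock: 49.32
eef_pos: [502.9, 236.0, 169.7]
tcp_rot: [3.137, -0.002, 0.562]
contact_force: [0.5, 2.4, -1.0]
opening: 0.314
```

```bash
python3 - <<'E'
from h import *
f=wrist(); save("ai_w.png",f["color"],(240,150,400,370),3)
s=r.sense(); print(s["contact_force"],s["eef_pos"],s["wrist_torque"],s["qpos"].round(2))
E
```

```text
[-0.26018862  3.12427175 -1.13799534] [502.92549777 236.02505021 169.67021834] [ 0.78202868  0.21044797 -0.05610913] [ 0.44  0.31  1.84 -0.01  0.98  1.45]
```

View pics/ai_w.png

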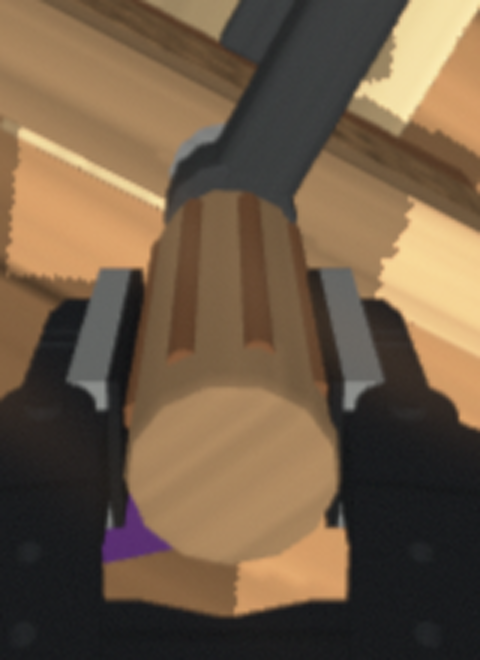

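>>> drive_tool --moves '[[0.6,[0,0,0],0],[0.4,[0,0,0],0],[0.4,[0,0,0],0],[0.4,[0,0,-3],0],[0.4,[0,0,-7],0],[0.4,[0,0,-11],0],[0.4,[0,0,-15],0],[0.4,[0,0,-17],0],[0.4,[0,0,-17],0]]'

```text
clock: 50.5
eef_pos: [502.9, 236.8, 341.2]
tcp_rot: [3.136, -0.005, 0.562]
contact_force: [0.6, 0.9, -0.6]
opening: 0.601
```

```bash
python3 - <<'E'
from h import *
f=wrist(); save("aj_w.png",f["color"])
plan(380,60,300,np.radians(93.6))
s=r.sense(); print(s["contact_force"],s["eef_pos"],s["tcp_rot"])
E
```

```text
plan [-19.76, 8.4, 3.96] roll -61.39  cur [502.3 236.5 339.7] [ 3.137e+00 -2.000e-03  5.620e-01] t 50.55
[ 0.2652846  -0.05076818 -0.64858033] [502.27603291 236.51455065 339.6593675 ] [ 3.13654130e+00 -2.48885550e-03  5.62197827e-01]
```

View pics/aj_w.png

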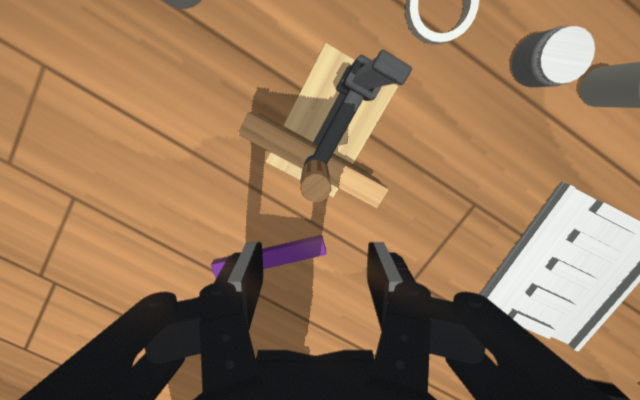

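>>> drive_tool --moves '[[0.3,[0,0,0],-10],[0.3,[0,0,0],-20],[0.3,[0,0,0],-30],[0.3,[0,0,0],-40],[0.3,[0,0,0],-50],[0.3,[0,0,0],-60],[0.3,[0,0,0],-70],[0.3,[0,0,0],-80],[0.3,[0,0,0],-90],[0.3,[0,0,0],-90]]'

```text
clock: 51.8
eef_pos: [501.7, 236.2, 338.0]
tcp_rot: [3.142, 0.005, 2.132]
contact_force: [-0.1, -0.3, -0.0]
opening: 0.702
```

```bash
python3 -c "
from h import *
plan(503.4,234.8,278.5,-2.703)"
```

```text
plan [-0.18, 0.07, 5.95] roll -82.98  cur [501.7 236.2 338. ] [3.142 0.005 2.132] t 51.8
```

>>> drive_tool --moves '[[0.3,[-0.2,0.1,0],-10],[0.3,[-0.2,0.1,0],-20],[0.3,[-0.2,0.1,0],-30],[0.3,[-0.2,0.1,0],-40],[0.3,[-0.2,0.1,0],-50],[0.3,[-0.2,0.1,0],-60],[0.3,[-0.2,0.1,0],-70],[0.3,[-0.2,0.1,2],-80],[0.3,[-0.2,0.1,4],-83],[0.3,[-0.2,0.1,5.9],-83],[0.3,[-0.2,0.1,5.9],-83],[0.3,[-0.2,0.1,5.9],-83]]'

```text
clock: 53.3
eef_pos: [503.9, 234.9, 279.3]
tcp_rot: [-3.137, 0.001, -2.704]
contact_force: [-1.0, 0.6, 0.1]
opening: 0.699
```

```bash
python3 - <<'E'
from h import *
f=wrist(); save("ak_w.png",f["color"]); save("ak_z.png",f["color"],(280,150,360,240),6)
print(r.sense()["eef_pos"],r.sense()["tcp_rot"])
for z in (205,210,215,220): print(pix2world(f,(318.3,210.3),z).round(1))
E
```

```text
[504.09813243 234.95429967 279.69592999] [-3.13684105e+00  1.49521714e-03 -2.70407706e+00]
[505.5 238.5 205. ]
[503.9 237.7 210. ]
[502.3 236.9 215. ]
[500.7 236.1 220. ]
```

View pics/ak_z.png

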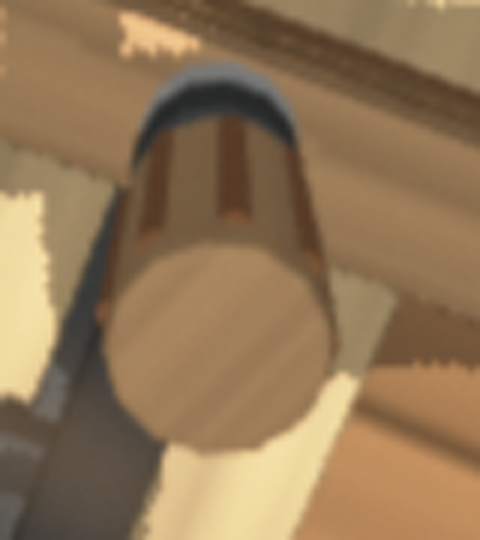

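View pics/ak_w.png

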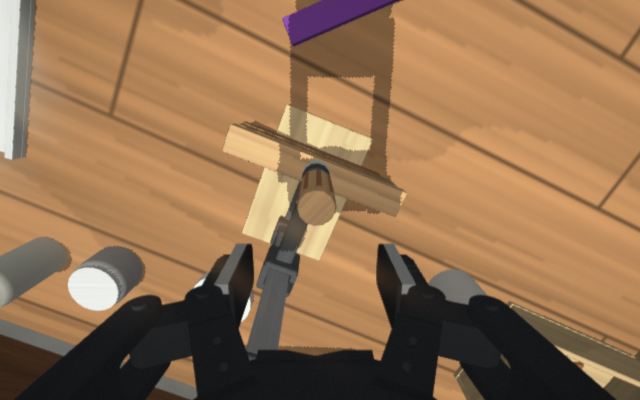

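>>> drive_tool --moves '[[0.3,[0,0,-5],0],[0.3,[6,0,-8],0],[0.3,[12,0,-8],0],[0.3,[12,-6,-8],0],[0.3,[12,-10,-8],0],[0.3,[12,-10,-8],0]]'

```text
clock: 54.1
eef_pos: [438.4, 92.1, 361.1]
tcp_rot: [-3.136, 0.003, -2.708]
contact_force: [-0.2, 0.3, 0.8]
opening: 0.703
```

```bash
python3 - <<'E'
from h import *
t=r.grab_frame("top"); save("al_t.png",t["color"],(225,130,425,290),4)
s=r.grab_frame("scene"); save("al_s.png",s["color"],(320,190,420,290),6)
q=r.sense(); print(q["eef_pos"],q["contact_force"],q["clock"])
E
```

```text
[437.63276427  93.84762453 360.57360678] [-0.33157302  0.34756671 -0.62614625] 54.2
```

View pics/al_t.png

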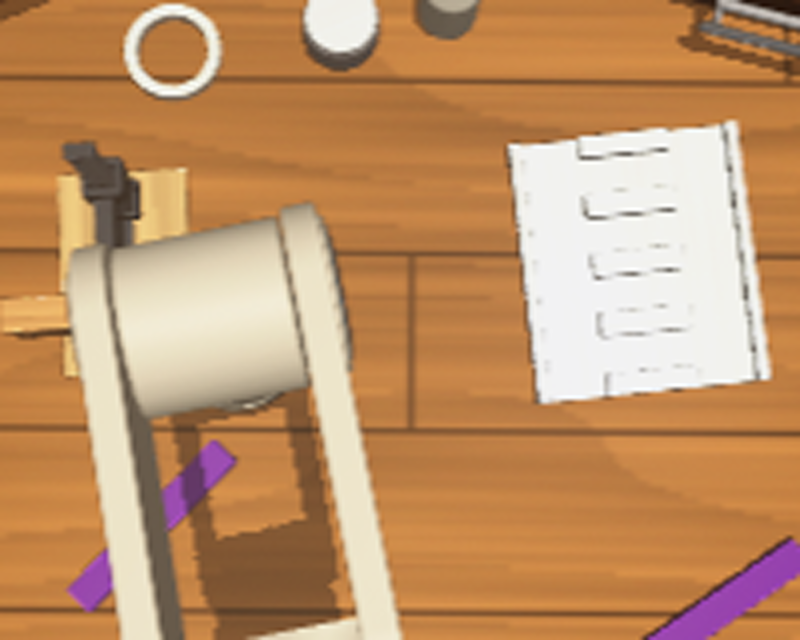

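View pics/al_s.png

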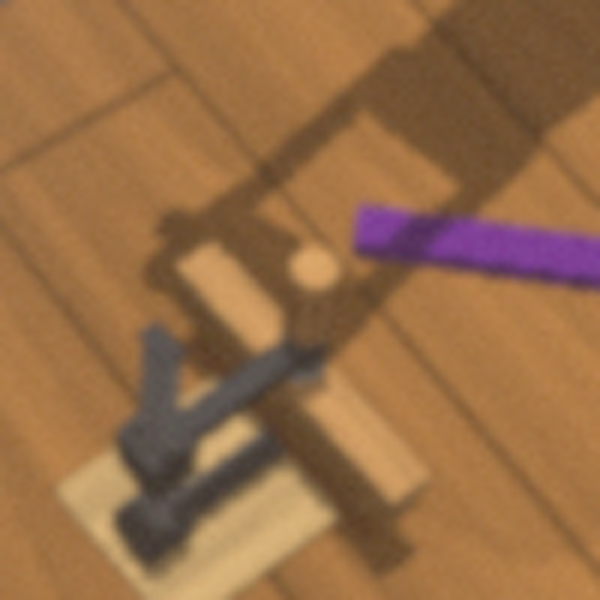

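```bash
python3 - <<'E'
from h import *
s=r.grab_frame("scene")
for z in (204,210,216,222): print(z,proj(s,[506,235,z]).round(1))
print(r.sign_off())
E
```

```text
204 [370.6 236.2]
210 [370.7 235.3]
216 [370.8 234.4]
222 [370.9 233.5]
the job is handed in; nothing more can be done
None
```

I stacked both cork strips from the mould on the rail with the batten on top, clamped the stack, and handed the job in at about 54 s. Only two of the four strips were present. I left the two purple look-alikes and the other bench items alone.

**Stack:** From above, each layer sat within about 1 mm of the rail's centreline and in line with it. The batten had been knocked a few centimetres aside during the run, so I located it again before gripping it.

**Clamp:** I slid the jaw down by its handle. The pushing force rose from about 7.5 N to 14 N when the pad met the batten, so it went on with a few newtons of preload. I then turned the handle clockwise about 348° in two strokes. The grooves on the handle showed no slip in my grip. During the first stroke I briefly pushed down on the handle with about 10 N.

**Last checks:**
- **Tilt:** The handle leaned about 2.6 mm toward the bar, which I read as a tilt of roughly 0.03 rad, or about 14 N. I did not measure the clamping force itself.
- **Scene camera:** The handle top was near 216 mm, as expected for the pad resting on the batten.
- **Disagreement:** The wrist camera put the handle top at 204 mm. I attribute that to error in judging distance from the handle's apparent size, because the pad cannot be that low.
- **Robot:** The gripper was clear and touching nothing when I handed in.

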